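Load the probe microscope's stage and latch its chamber

ROBOT

A 6-joint arm with a two-finger parallel gripper is mounted at the origin on the work surface. World frame = base frame: x ahead of the robot, y to its left, z up, the work surface at z = 0. Lengths are in mm, angles in rad, forces in N, time in s.
With the tool pointing down it reaches from about 350 to 975 mm from the base axis. Payload 7.1 kg.
Tool frame: the origin (TCP) lies at the very end of the fingers, on their centre line; the grasp point (between the pads) lies 19 mm behind it; x points along the fingers, z is the direction in which the jaws open and shut, and the axes are right-handed (so a half turn about x gives the same grasp; the last joint's range is limited). The gripper opens to 88 mm and grips with 3 to 60 N. Pads are 20 mm wide; open, the fingers measure 115 mm over their backs; the gripper's body (75 mm by 178 mm) begins 61 mm behind the grasp point.
Start: joints at [-1.242, 0.423, 1.63, -0, 1.089, -0.019], TCP at [213.036, -587.555, 222.675] pointing down, gripper open.
Joint ranges: [-3, 3], [-0.9, 2.11], [0.09, 2.58], [-1.31, 4.45], [0.11, 2.69], [-2.54, 2.54]. Speed limits (rad/s): [2.39, 2.39, 3.01, 3.14, 3.14, 3.14].

INTERFACE

Orientations are given as a rotation vector (axis times angle).
In Python, from workcell import * gives the robot as it stands.
- The arm moves only by the shell command python3 -m crank 'ROWS'. ROWS is JSON, a list of rows, each a list of 3 entries, a list of its own where there are three numbers: the shift along the tool's x, y, z in cm, then the turn, a rotation vector about the tool's x, y, z in degrees, then the finger opening in cm, from 0 to 8.78. In form: [[[dx, dy, dz], [rx, ry, rz], claw], ...]. A call has 1 to 5 rows; each row shifts and turns the commanded pose from where the row before left it, along the tool's axes as they then stand; what a row does not reach is not made up. A row lasts 1/8 s, in which the tool goes at most 62.5 mm and 10.7 degrees, less where a joint would pass 70% of its speed; a pose out of reach is approached as far as the arm can. A call with a gripper value outside its range is refused whole. The fingers move at their own pace and stop on an object; the grip force is fixed at half the most. Time passes only in rows, so rows that do not move let the fingers close. It gives the time, the measured TCP pose, the force and the opening at its end, in the units of the state.
- get_obs(): the state, without advancing time (a new reading comes with each control period).
- get_image(name): name is "side" or "top"; returns a dict with "pixels" (384x512x3 uint8, red, green, blue), "mtx" (3x3 intrinsics, pixels), "view" (4x4, takes a point from world to camera coordinates). Camera axes: x right, y down, z forward; pixel columns grow to the right and rows downward; lengths in mm; the calibration is good to about 2 mm. A picture is of the moment at which its call begins. There is no depth.
- close_job(): hands the job in, once; it reports no verdict.
The state is a dict: "t": time; "qpos": joint angles; "qvel": joint speeds; "joint_torque": joint torques, N m; "ee_pos": TCP position; "orientation": TCP orientation; "ft_force": force on the tool from outside, world axes, zero at the start; "moment": the same for the moment, N m; "width": finger opening in mm.
Only numpy, scipy, OpenCV 4.12 (cv2) and the standard library are available. Lean on these libraries where they do the work, as an engineer would, in place of code of your own. Each camera call takes 0.05 s, during which the arm holds its last target.

TASK

Clear the dummy plates (the ones with a round stem) out of the stage's pockets and lay them flat in the grey tray, and seat every specimen carrier (the plates with an upright fin) flat and square in a stage pocket of its own, in any order. With everything in place, push the stage fully home, and only then push the chamber door shut until its bolt snaps in behind the strike. Leave the beaker, jar and dish where they stand.

Things in the scene. Friction and masses are not known exactly. Their poses are not given: they have to be found in the camera images.
- chamber: the measuring chamber, fixed to the bench: low white housing 220 deep (x) x 240 wide (y) x 100 high, a brass microscope column standing on its rear roof. Origin: centre of its underside. Its open front looks along its -x axis, front edge at x = -110; z up. Its +y side carries the door hinge. On its -y side a steel strike bracket stands 33 forward of the front edge (to x = -143), between y = -122 and -142, heights 35 to 65
- stage (a joint): specimen stage, an aluminium tray that slides out of the chamber's front: 0 = fully home, 0.165 = fully out (as at the start), m. It slides along the chamber's x axis (pushing towards the chamber's +x sends it home); friction about 2 N, stays where left, has a stop at home
- tab (a point): middle of the outer face of the dark upright push tab on the stage's front edge: 44 wide (y) x 10 thick, from 12 to 66 above the bench, this point at 55. Push it towards the chamber's +x. With the stage home it still stands 6 proud of the chamber's front edge
- pocket0 (a point): centre of the floor of one of the stage's four equal rectangular pockets (two rows of two): 85 long along the chamber's y, 55 wide along its x, floor 30 above the bench, rims 7 high and 9 wide. Axes as the chamber's
- pocket1 (a point): centre of the floor of one of the stage's four equal rectangular pockets (two rows of two): 85 long along the chamber's y, 55 wide along its x, floor 30 above the bench, rims 7 high and 9 wide. Axes as the chamber's
- pocket2 (a point): centre of the floor of one of the stage's four equal rectangular pockets (two rows of two): 85 long along the chamber's y, 55 wide along its x, floor 30 above the bench, rims 7 high and 9 wide. Axes as the chamber's
- pocket3 (a point): centre of the floor of one of the stage's four equal rectangular pockets (two rows of two): 85 long along the chamber's y, 55 wide along its x, floor 30 above the bench, rims 7 high and 9 wide. Axes as the chamber's
- door (a joint): chamber door: 0 = shut, grows as it opens outwards, about 1.6 to 1.85 rad at the start. Vertical hinge; a light spring (0.1 N m when shut) swings it open again unless it is latched. Shut direction: counter-clockwise seen from above
- door_hinge (a point): point on the door's vertical hinge axis, 54 above the bench, at (-118, 120) in the chamber's frame; axes as the chamber's. From here the door reaches 236 towards the chamber's -y when shut, and at opening angle q along the direction (-sin q, -cos q) in the chamber's x, y. Door 14 thick (outwards of the hinge line), from 8 to 100 above the bench
- door_mid (a point): point on the door's outer face, 150 from the hinge, 54 above the bench, a good place to push; this point's -x axis points out of the outer face, its y axis towards the hinge
- latch (a joint): sprung brass bolt with a bevel, 12 out of the door's free edge: 0 = fully out, up to 0.012 = pushed in, m. It meets the strike at a door angle of about 0.09 rad, must be pushed past it (steady push of about 4.5 N at the door's edge or 7 N at door_mid, up to about 20 N for a moment when they meet), and snaps out behind it at about 0. The latched door rests at 0 to 0.02 rad; door_mid can be pushed on to about -0.015 rad, where the hinge has its stop
- tray: shallow grey plastic tray fixed on the bench, outside 180 (x) x 130 (y) x 24 high, walls and floor 5. Origin: centre of its underside
- carrier0_center (a point): specimen carrier: aluminium plate 80 (x) x 50 (y) x 8 with a dark upright fin on its middle, 50 long (x) x 10 thick (y), up to 46 above the underside. Point half-way up (23 above the underside) at the plate's centre; 0.1 to 0.2 kg. Three or four are present
- carrier1_center (a point): specimen carrier: aluminium plate 80 (x) x 50 (y) x 8 with a dark upright fin on its middle, 50 long (x) x 10 thick (y), up to 46 above the underside. Point half-way up (23 above the underside) at the plate's centre; 0.1 to 0.2 kg. Three or four are present
- carrier2_center (a point): specimen carrier: aluminium plate 80 (x) x 50 (y) x 8 with a dark upright fin on its middle, 50 long (x) x 10 thick (y), up to 46 above the underside. Point half-way up (23 above the underside) at the plate's centre; 0.1 to 0.2 kg. Three or four are present
- carrier3_center (a point): specimen carrier: aluminium plate 80 (x) x 50 (y) x 8 with a dark upright fin on its middle, 50 long (x) x 10 thick (y), up to 46 above the underside. Point half-way up (23 above the underside) at the plate's centre; 0.1 to 0.2 kg. Three or four are present
- dummy0_center (a point): dummy plate: aluminium plate 80 (x) x 50 (y) x 8 with a round steel stem 22 in diameter on its middle, up to 46 above the underside. Point half-way up (23 above the underside) on the stem's axis; 0.15 kg. One or two are present, in pockets at the start
- dummy1_center (a point): dummy plate: aluminium plate 80 (x) x 50 (y) x 8 with a round steel stem 22 in diameter on its middle, up to 46 above the underside. Point half-way up (23 above the underside) on the stem's axis; 0.15 kg. One or two are present, in pockets at the start
- dummy2_center (a point): dummy plate: aluminium plate 80 (x) x 50 (y) x 8 with a round steel stem 22 in diameter on its middle, up to 46 above the underside. Point half-way up (23 above the underside) on the stem's axis; 0.15 kg. One or two are present, in pockets at the start
- beaker: small glass beaker, 66 across, 60 high, bystander; origin under its centre
- jar: amber glass jar, 54 across, 65 high, bystander; origin under its centre
- dish: clear flat dish, 94 across, 16 high, bystander; origin under its centre

How it is judged (in metres and radians):
On the way, in this order (a step that is already met when the one before it is completed fails the run):
1. all dummy plates lie in the tray and all carriers are seated in pockets of the drawn-out stage (angle between each of carrier0_center, carrier1_center, carrier2_center, carrier3_center's own z axis and vertical below 0.05 rad and ((horizontal distance between carrier0_center and pocket0 below 0.006 m and z of carrier0_center in the frame of pocket0 below 0.0255 m and angle between the x axis of carrier0_center and the y axis of pocket0, either way round below 0.09 rad) or (horizontal distance between carrier0_center and pocket1 below 0.006 m and z of carrier0_center in the frame of pocket1 below 0.0255 m and angle between the x axis of carrier0_center and the y axis of pocket1, either way round below 0.09 rad) or (horizontal distance between carrier0_center and pocket2 below 0.006 m and z of carrier0_center in the frame of pocket2 below 0.0255 m and angle between the x axis of carrier0_center and the y axis of pocket2, either way round below 0.09 rad) or (horizontal distance between carrier0_center and pocket3 below 0.006 m and z of carrier0_center in the frame of pocket3 below 0.0255 m and angle between the x axis of carrier0_center and the y axis of pocket3, either way round below 0.09 rad)) and ((horizontal distance between carrier1_center and pocket0 below 0.006 m and z of carrier1_center in the frame of pocket0 below 0.0255 m and angle between the x axis of carrier1_center and the y axis of pocket0, either way round below 0.09 rad) or (horizontal distance between carrier1_center and pocket1 below 0.006 m and z of carrier1_center in the frame of pocket1 below 0.0255 m and angle between the x axis of carrier1_center and the y axis of pocket1, either way round below 0.09 rad) or (horizontal distance between carrier1_center and pocket2 below 0.006 m and z of carrier1_center in the frame of pocket2 below 0.0255 m and angle between the x axis of carrier1_center and the y axis of pocket2, either way round below 0.09 rad) or (horizontal distance between carrier1_center and pocket3 below 0.006 m and z of carrier1_center in the frame of pocket3 below 0.0255 m and angle between the x axis of carrier1_center and the y axis of pocket3, either way round below 0.09 rad)) and ((horizontal distance between carrier2_center and pocket0 below 0.006 m and z of carrier2_center in the frame of pocket0 below 0.0255 m and angle between the x axis of carrier2_center and the y axis of pocket0, either way round below 0.09 rad) or (horizontal distance between carrier2_center and pocket1 below 0.006 m and z of carrier2_center in the frame of pocket1 below 0.0255 m and angle between the x axis of carrier2_center and the y axis of pocket1, either way round below 0.09 rad) or (horizontal distance between carrier2_center and pocket2 below 0.006 m and z of carrier2_center in the frame of pocket2 below 0.0255 m and angle between the x axis of carrier2_center and the y axis of pocket2, either way round below 0.09 rad) or (horizontal distance between carrier2_center and pocket3 below 0.006 m and z of carrier2_center in the frame of pocket3 below 0.0255 m and angle between the x axis of carrier2_center and the y axis of pocket3, either way round below 0.09 rad)) and ((horizontal distance between carrier3_center and pocket0 below 0.006 m and z of carrier3_center in the frame of pocket0 below 0.0255 m and angle between the x axis of carrier3_center and the y axis of pocket0, either way round below 0.09 rad) or (horizontal distance between carrier3_center and pocket1 below 0.006 m and z of carrier3_center in the frame of pocket1 below 0.0255 m and angle between the x axis of carrier3_center and the y axis of pocket1, either way round below 0.09 rad) or (horizontal distance between carrier3_center and pocket2 below 0.006 m and z of carrier3_center in the frame of pocket2 below 0.0255 m and angle between the x axis of carrier3_center and the y axis of pocket2, either way round below 0.09 rad) or (horizontal distance between carrier3_center and pocket3 below 0.006 m and z of carrier3_center in the frame of pocket3 below 0.0255 m and angle between the x axis of carrier3_center and the y axis of pocket3, either way round below 0.09 rad)) and x of dummy0_center in the frame of tray between -0.075 and 0.075 m and y of dummy0_center in the frame of tray between -0.05 and 0.05 m and height (world z) of each of dummy0_center, dummy1_center, dummy2_center below 0.034 m and angle between each of dummy0_center, dummy1_center, dummy2_center's own z axis and vertical below 0.1 rad and x of dummy1_center in the frame of tray between -0.075 and 0.075 m and y of dummy1_center in the frame of tray between -0.05 and 0.05 m and x of dummy2_center in the frame of tray between -0.075 and 0.075 m and y of dummy2_center in the frame of tray between -0.05 and 0.05 m and value of joint stage above 0.1 m), for 0.2 s.
2. the stage is fully home while the door is still open (value of joint stage below 0.006 m and value of joint door above 0.4 rad), for 0.2 s.
3. the door is shut and its bolt is out behind the strike (value of joint door below 0.03 rad and value of joint latch below 0.003 m), for 0.2 s.
At the end, for the whole second after the job is handed in: Every dummy plate present lies flat in the tray, every carrier present lies flat (within 0.05 rad) and square (0.09 rad) in a pocket, within 6 mm of its centre and down on its floor; the stage is within 6 mm of home; the door is within 0.03 rad of shut with the bolt out (within 3 mm) and at rest (all of step 3 and angle between each of carrier0_center, carrier1_center, carrier2_center, carrier3_center's own z axis and vertical below 0.05 rad and ((horizontal distance between carrier0_center and pocket0 below 0.006 m and z of carrier0_center in the frame of pocket0 below 0.0255 m and angle between the x axis of carrier0_center and the y axis of pocket0, either way round below 0.09 rad) or (horizontal distance between carrier0_center and pocket1 below 0.006 m and z of carrier0_center in the frame of pocket1 below 0.0255 m and angle between the x axis of carrier0_center and the y axis of pocket1, either way round below 0.09 rad) or (horizontal distance between carrier0_center and pocket2 below 0.006 m and z of carrier0_center in the frame of pocket2 below 0.0255 m and angle between the x axis of carrier0_center and the y axis of pocket2, either way round below 0.09 rad) or (horizontal distance between carrier0_center and pocket3 below 0.006 m and z of carrier0_center in the frame of pocket3 below 0.0255 m and angle between the x axis of carrier0_center and the y axis of pocket3, either way round below 0.09 rad)) and ((horizontal distance between carrier1_center and pocket0 below 0.006 m and z of carrier1_center in the frame of pocket0 below 0.0255 m and angle between the x axis of carrier1_center and the y axis of pocket0, either way round below 0.09 rad) or (horizontal distance between carrier1_center and pocket1 below 0.006 m and z of carrier1_center in the frame of pocket1 below 0.0255 m and angle between the x axis of carrier1_center and the y axis of pocket1, either way round below 0.09 rad) or (horizontal distance between carrier1_center and pocket2 below 0.006 m and z of carrier1_center in the frame of pocket2 below 0.0255 m and angle between the x axis of carrier1_center and the y axis of pocket2, either way round below 0.09 rad) or (horizontal distance between carrier1_center and pocket3 below 0.006 m and z of carrier1_center in the frame of pocket3 below 0.0255 m and angle between the x axis of carrier1_center and the y axis of pocket3, either way round below 0.09 rad)) and ((horizontal distance between carrier2_center and pocket0 below 0.006 m and z of carrier2_center in the frame of pocket0 below 0.0255 m and angle between the x axis of carrier2_center and the y axis of pocket0, either way round below 0.09 rad) or (horizontal distance between carrier2_center and pocket1 below 0.006 m and z of carrier2_center in the frame of pocket1 below 0.0255 m and angle between the x axis of carrier2_center and the y axis of pocket1, either way round below 0.09 rad) or (horizontal distance between carrier2_center and pocket2 below 0.006 m and z of carrier2_center in the frame of pocket2 below 0.0255 m and angle between the x axis of carrier2_center and the y axis of pocket2, either way round below 0.09 rad) or (horizontal distance between carrier2_center and pocket3 below 0.006 m and z of carrier2_center in the frame of pocket3 below 0.0255 m and angle between the x axis of carrier2_center and the y axis of pocket3, either way round below 0.09 rad)) and ((horizontal distance between carrier3_center and pocket0 below 0.006 m and z of carrier3_center in the frame of pocket0 below 0.0255 m and angle between the x axis of carrier3_center and the y axis of pocket0, either way round below 0.09 rad) or (horizontal distance between carrier3_center and pocket1 below 0.006 m and z of carrier3_center in the frame of pocket1 below 0.0255 m and angle between the x axis of carrier3_center and the y axis of pocket1, either way round below 0.09 rad) or (horizontal distance between carrier3_center and pocket2 below 0.006 m and z of carrier3_center in the frame of pocket2 below 0.0255 m and angle between the x axis of carrier3_center and the y axis of pocket2, either way round below 0.09 rad) or (horizontal distance between carrier3_center and pocket3 below 0.006 m and z of carrier3_center in the frame of pocket3 below 0.0255 m and angle between the x axis of carrier3_center and the y axis of pocket3, either way round below 0.09 rad)) and x of dummy0_center in the frame of tray between -0.075 and 0.075 m and y of dummy0_center in the frame of tray between -0.05 and 0.05 m and height (world z) of each of dummy0_center, dummy1_center, dummy2_center below 0.034 m and angle between each of dummy0_center, dummy1_center, dummy2_center's own z axis and vertical below 0.1 rad and x of dummy1_center in the frame of tray between -0.075 and 0.075 m and y of dummy1_center in the frame of tray between -0.05 and 0.05 m and x of dummy2_center in the frame of tray between -0.075 and 0.075 m and y of dummy2_center in the frame of tray between -0.05 and 0.05 m and value of joint stage below 0.006 m and velocity of joint door below 0.05 rad/s); the robot touches nothing.
It fails at once if the beaker, jar or dish is moved more than 4 cm (distance of any of beaker, jar, dish from where it was at the start of the episode above 0.04 m).
Of carrier0, carrier1, carrier2, carrier3 only 3 to 4 are there at a start; the rules pass over those that are not, and their reading is None.
Of dummy0, dummy1, dummy2 only 1 to 2 are there at a start; the rules pass over those that are not, and their reading is None.
At some moment in a run one of carrier0, carrier1, carrier2, carrier3 may be knocked a few centimetres aside while the robot is not near it.
It also fails if it takes over 210 s, if anything falls off the work surface, if the arm or the gripper's body presses on something with over 40 N, if the wrist force passes 120 N, or if a joint passes its speed limit or range.

## Working session

There is one attempt and no reset: what is moved stays moved. The work goes in short steps, Python scripts to look and compute and a shell command to move; the robot and the scene stay as the last step left them, time stands still between calls to the robot, and variables do not carry over. Pictures are saved under pics/ and viewed, and the job is handed in when it is done.

```bash
ls; mkdir -p pics; python3 - <<'E'
from workcell import *
import cv2
print(get_obs())
for n in("side","top"):
    i=get_image(n); cv2.imwrite(f"pics/{n}0.png",i["pixels"][:,:,::-1]); print(n,i["mtx"],i["view"])
E
```

```text
pics
{'t': 0.0, 'qpos': array([-1.24199201e+00,  4.23824408e-01,  1.63066461e+00,  7.21715433e-06,
        1.08856809e+00, -1.90102889e-02]), 'qvel': array([ 6.63910033e-04, -7.48660917e-04, -1.45398664e-03,  6.31263862e-04,
       -1.27460971e-03, -4.96244123e-06]), 'joint_torque': array([-9.37896657e-04, -5.44616389e+01, -2.73669112e+01,  6.44135498e-02,
        2.26947851e-02, -1.19013039e-04]), 'ee_pos': array([ 212.87544947, -587.06323199,  221.92191888]), 'orientation': array([ 0.95016389,  1.35511527, -0.94872749]), 'ft_force': array([-0.7599716 , -0.15787852, -0.40406636]), 'moment': array([0.00468187, 0.03631028, 0.03866188]), 'width': 88.01867461001318}
side [[470.36948283   0.         251.51273612]
 [  0.         470.36948283 201.10420948]
 [  0.           0.           1.        ]] [[-6.26409108e-01  7.79492413e-01  1.79102760e-03  3.77119996e+02]
 [ 5.62242075e-01  4.53413288e-01 -6.91592539e-01 -2.30347930e+02]
 [-5.39903213e-01 -4.32212874e-01 -7.22285645e-01  1.63163203e+03]
 [ 0.00000000e+00  0.00000000e+00  0.00000000e+00  1.00000000e+00]]
top [[427.74767657   0.         257.40070346]
 [  0.         427.74767657 196.84908404]
 [  0.           0.           1.        ]] [[-8.82567025e-03 -9.99947693e-01  5.16910507e-03 -4.41841387e+01]
 [-9.97201986e-01  8.41746109e-03 -7.42788355e-02  5.72112663e+02]
 [ 7.42314394e-02 -5.81020235e-03 -9.97224115e-01  1.21682458e+03]
 [ 0.00000000e+00  0.00000000e+00  0.00000000e+00  1.00000000e+00]]
```

View pics/side0.png

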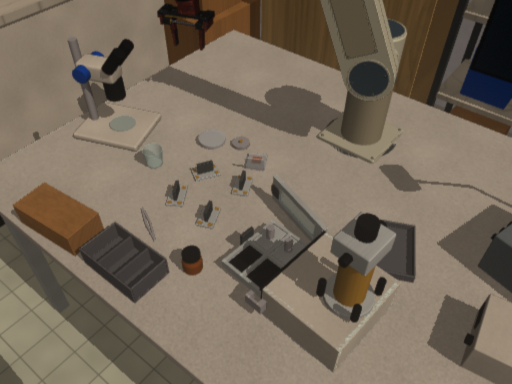

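View pics/top0.png

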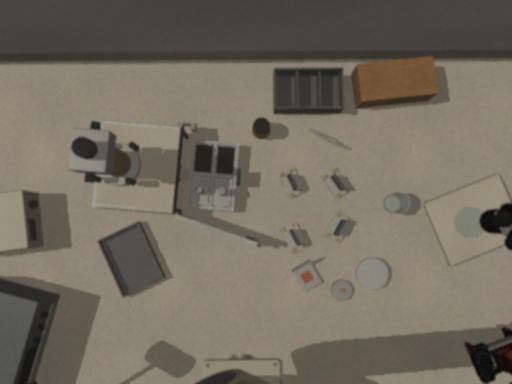

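```bash
python3 - <<'E'
import cv2
i=cv2.imread("pics/top0.png"); cv2.imwrite("pics/z1.png",cv2.resize(i[105:305,60:270],None,fx=3.8,fy=3,interpolation=2) if 0 else cv2.resize(i[110:260,80:270],None,fx=4,fy=4,interpolation=2))
cv2.imwrite("pics/z2.png",cv2.resize(i[155:305,240:420],None,fx=4,fy=4,interpolation=2))
i=cv2.imread("pics/side0.png"); cv2.imwrite("pics/z3.png",cv2.resize(i[170:320,210:400],None,fx=4,fy=4,interpolation=2))
E
```

```text
(no output)
```

View pics/z1.png

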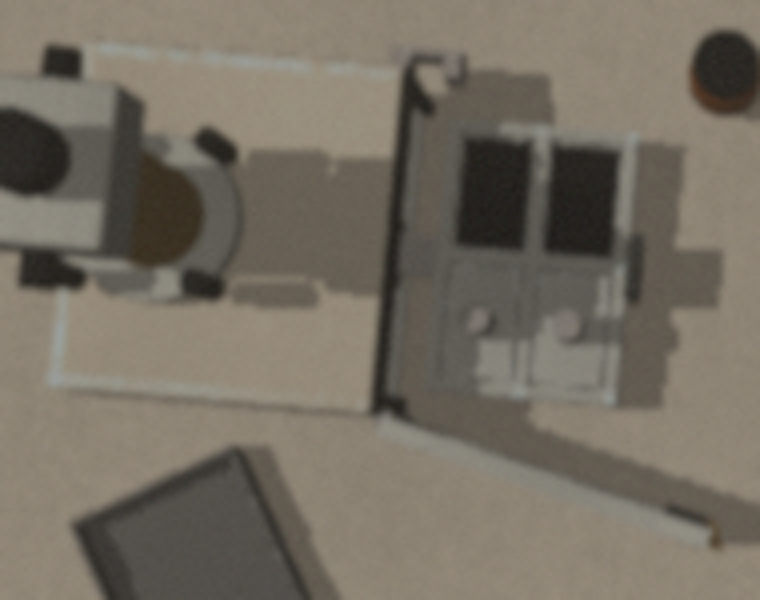

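View pics/z2.png

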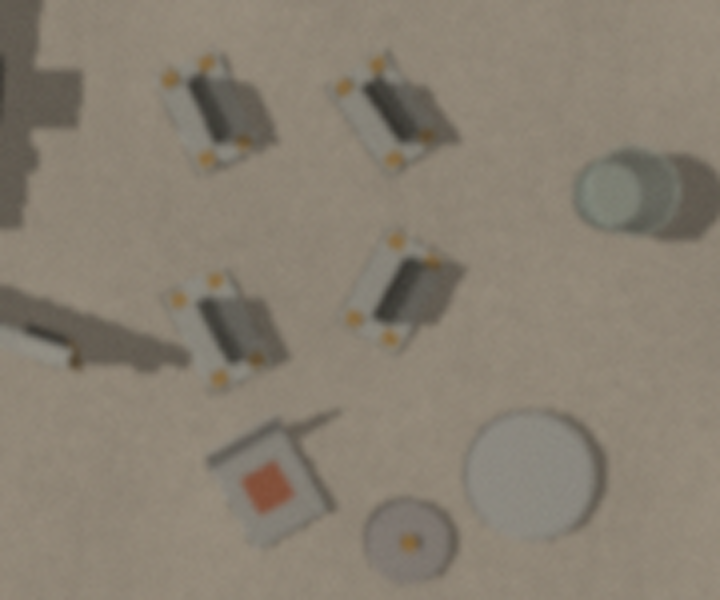

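View pics/z3.png

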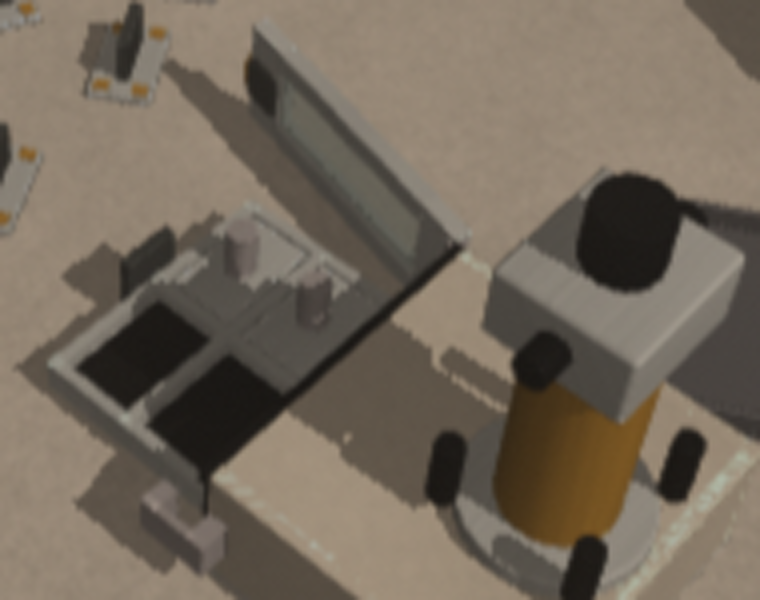

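```bash
cat > vis.py <<'E'
import numpy as np, cv2
from scipy.optimize import minimize
from scipy.spatial.transform import Rotation as R
def proj(im,P):
    P=np.atleast_2d(P).astype(float); c=P@im["view"][:3,:3].T+im["view"][:3,3]
    p=c@im["mtx"].T; return p[:,:2]/p[:,2:]
def unproj(im,uv,z):
    Rm=im["view"][:3,:3];t=im["view"][:3,3];C=-Rm.T@t
    d=Rm.T@np.linalg.inv(im["mtx"])@np.array([uv[0],uv[1],1.]); return C+d*(z-C[2])/d[2]
def T(p,P): # p=(x,y,yaw)
    c,s=np.cos(p[2]),np.sin(p[2]); P=np.asarray(P,float)
    return np.c_[p[0]+c*P[...,0]-s*P[...,1],p[1]+s*P[...,0]+c*P[...,1],P[...,2]]
def rect(x0,x1,y0,y1,z): 
    q=[(x0,y0,z),(x1,y0,z),(x1,y1,z),(x0,y1,z)]; return [(q[i],q[(i+1)%4]) for i in range(4)]
CAR=[rect(-40,40,-25,25,8),rect(-25,25,-5,5,46)]
def gradim(im,sig):
    g=cv2.GaussianBlur(im["pixels"],(0,0),sig).astype(np.float32)
    m=0
    for c in range(3):
        m=np.maximum(m,np.hypot(cv2.Sobel(g[...,c],cv2.CV_32F,1,0),cv2.Sobel(g[...,c],cv2.CV_32F,0,1)))
    return m
def score(p,edges,ims,G):
    s=0
    for e in edges:
        A=np.array(e[0],float);B=np.array(e[1],float)
        L=A+(B-A)*np.linspace(.04,.96,25)[:,None]; W=T(p,L)
        for im,g in zip(ims,G):
            uv=proj(im,W).astype(np.float32)
            s+=cv2.remap(g,uv[:,0].copy(),uv[:,1].copy(),cv2.INTER_LINEAR).mean()
    return s
def fit(p0,edges,ims,sigs=(2.,1.2,.8),d=(8,8,.12)):
    p=np.array(p0,float)
    for k,sg in enumerate(sigs):
        G=[gradim(i,sg) for i in ims]; dd=np.array(d)/(2**k)
        best=None
        for tr in range(8 if k==0 else 2):
            st=p+(np.random.RandomState(tr).uniform(-1,1,3)*dd if tr else 0)
            S=np.array([st]+[st+np.eye(3)[i]*dd for i in range(3)])
            r=minimize(lambda q:-score(q,edges,ims,G),st,method="Nelder-Mead",options=dict(initial_simplex=S,xatol=.02,fatol=.01))
            if best is None or r.fun<best.fun: best=r
        p=best.x
    return p,-best.fun
def overlay(im,items,fn,crop,f=4):
    x0,y0,x1,y1=crop
    z=cv2.resize(im["pixels"][y0:y1,x0:x1,::-1],None,fx=f,fy=f,interpolation=cv2.INTER_CUBIC)
    for p,edges,col in items:
        for e in edges:
            uv=(proj(im,T(p,np.array(e)))-[x0,y0]+.5)*f-.5
            cv2.line(z,tuple(int(v) for v in np.round(uv[0])),tuple(int(v) for v in np.round(uv[1])),col,1,cv2.LINE_AA)
    cv2.imwrite(fn,z)
E
cat > s1.py <<'E'
from workcell import *
from vis import *
t=get_image("top"); s=get_image("side")
np.save("/tmp/x.npy",0)
import pickle; pickle.dump((t,s),open("first.pkl","wb"))
for n,uv,z in [("roofTR",(181.2,127.5),100),("roofBR",(173.7,213),100),("roofBL",(93,205.7),100),("tray",(133,258),24),("c0",(292,182),40),("c1",(337,182),40),("c2",(297,237),40),("c3",(340,226),40),("jar",(261,128),60),("beaker",(396,204),60),("dish",(373,273),10),("stem0",(200,190.5),76),("stem1",(222,191),76),("doorend",(257,244),100)]:
    print(n,unproj(t,uv,z).round(0))
E
python3 s1.py
```

```text
roofTR [758. 159. 100.]
roofBR [524. 178. 100.]
roofBL [546. 396. 100.]
tray [400. 307.  24.]
c0 [ 612. -148.   40.]
c1 [ 611. -277.   40.]
c2 [ 455. -160.   40.]
c3 [ 485. -283.   40.]
jar [765. -61.  60.]
beaker [ 545. -438.   60.]
dish [ 349. -381.   10.]
stem0 [587. 110.  76.]
stem1 [585.  49.  76.]
doorend [439. -46. 100.]
```

```bash
cat > models.py <<'E'
from vis import *
import itertools
flat=lambda l:[e for r in l for e in r]
CAR_E=flat([rect(-40,40,-25,25,8),rect(-25,25,-5,5,46)])
def stage_edges(q=165.,full=True):
    o=-106-q
    E=rect(o,o+137,-98.5,98.5,37)[3:]+rect(o,o+137,-98.5,98.5,37)[:1]
    E=rect(o,o+137,-98.5,98.5,37)
    E=[E[0],E[2],E[3]]
    for x in (o+36.5,o+100.5):
        for y in (-47,47): E+=rect(x-27.5,x+27.5,y-42.5,y+42.5,37)
    return E
def tab(q=165.): 
    o=-106-q; return rect(o-10,o,-22,22,66)
ROOF=rect(-110,110,-120,120,100)
TRAY=flat([rect(-90,90,-65,65,24),rect(-85,85,-60,60,24)])
def circ(r,z,n=16):
    a=np.linspace(0,2*np.pi,n+1); P=np.c_[r*np.cos(a),r*np.sin(a),0*a+z]; return [(P[i],P[i+1]) for i in range(n)]
STEM=circ(11,46)
E
cat > s2.py <<'E'
from models import *
import pickle
t,s=pickle.load(open("first.pkl","rb"))
E=ROOF+stage_edges()+tab()
for ims,n in(([t,s],"both"),([t],"top"),([s],"side")):
    p,v=fit((650,278,1.49),E,ims,d=(6,6,.02)); print(n,p.round(3),v)
    if n=="both":pc=p
    p,v=fit((400,307,2.6 if 0 else .45),TRAY,ims); print(" tray",p.round(3),v)
    if n=="both":pt=p
cars=[]
for c in [(612,-148,.59),(611,-277,.59),(455,-160,.46),(485,-283,-.46)]:
    o=[fit(c,CAR_E,i)[0] for i in ([t,s],[t],[s])]
    print(*[x.round(3) for x in o]); cars.append(o[0])
it=[(pc,ROOF+stage_edges(),(0,255,0)),(pc,tab(),(0,0,255)),(pt,TRAY,(255,0,0))]+[(c,CAR_E,(0,0,255)) for c in cars]
overlay(t,it,"pics/o1.png",(80,110,270,260)); overlay(t,it,"pics/o2.png",(90,200,270,310)); overlay(t,it,"pics/o3.png",(240,155,420,305)); overlay(s,it,"pics/o4.png",(150,150,350,300))
overlay(s,it,"pics/o5.png",(210,200,410,350))
E
python3 s2.py
```

```text
both [653.515 280.293   1.48 ] 4696.73486328125
 tray [396.039 315.656   0.438] 1712.823974609375
top [653.865 280.592   1.476] 2031.263427734375
 tray [396.508 316.736   0.439] 787.01904296875
side [653.27  279.546   1.482] 2686.99072265625
 tray [395.356 315.15    0.442] 945.6978149414062
[ 609.261 -144.269    0.736] [ 6.11106e+02 -1.46673e+02  3.84000e-01] [ 609.598 -144.681    0.783]
[ 608.016 -276.623    0.877] [ 6.08433e+02 -2.74514e+02  5.63000e-01] [ 608.519 -276.551    0.944]
[ 452.076 -152.226    0.69 ] [ 454.515 -152.247    0.468] [ 452.009 -151.729    0.766]
[ 4.83209e+02 -2.87449e+02 -4.50000e-01] [ 482.899 -277.521   -0.532] [ 4.84947e+02 -2.87537e+02 -3.85000e-01]
```

View pics/o1.png

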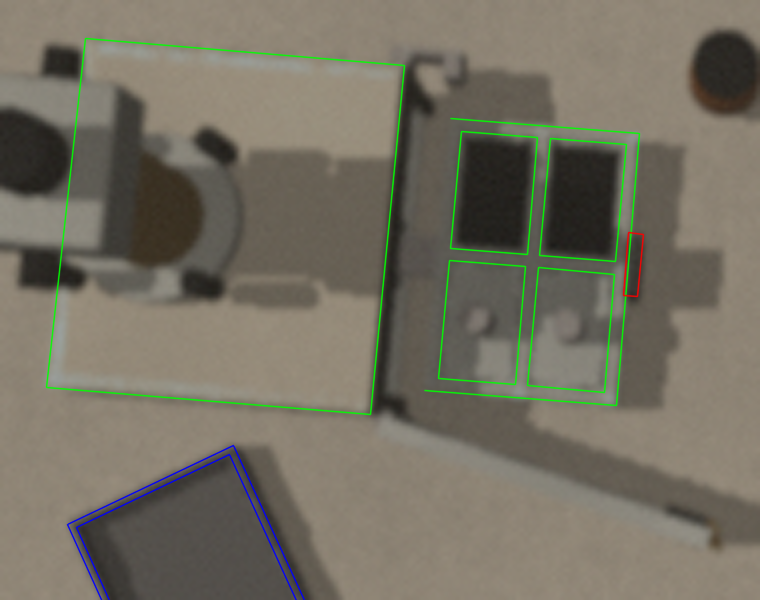

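View pics/o3.png

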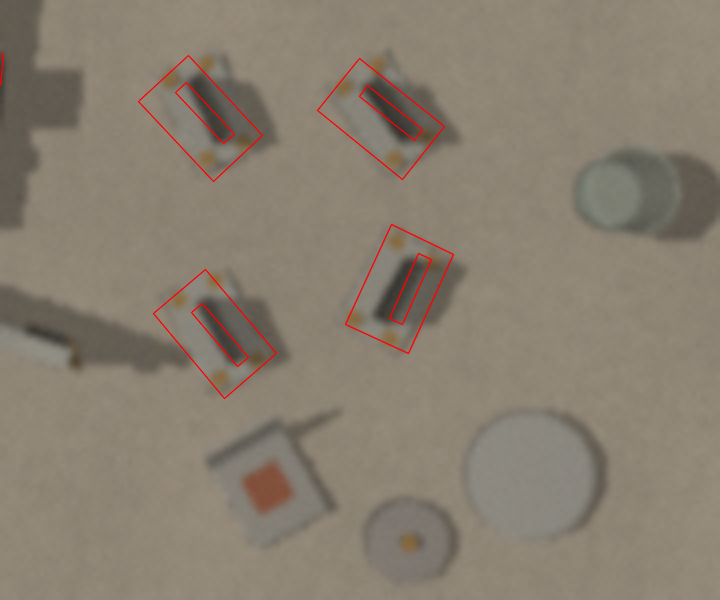

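View pics/o4.png

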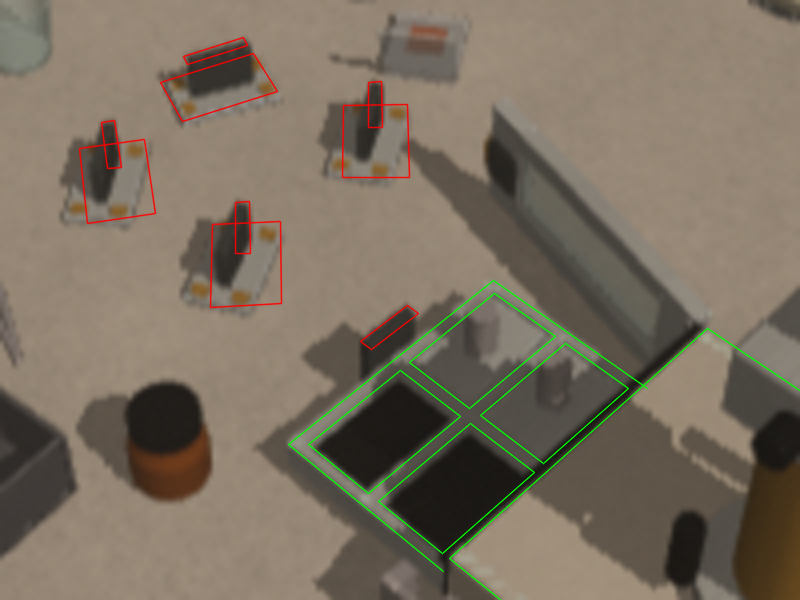

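View pics/o5.png

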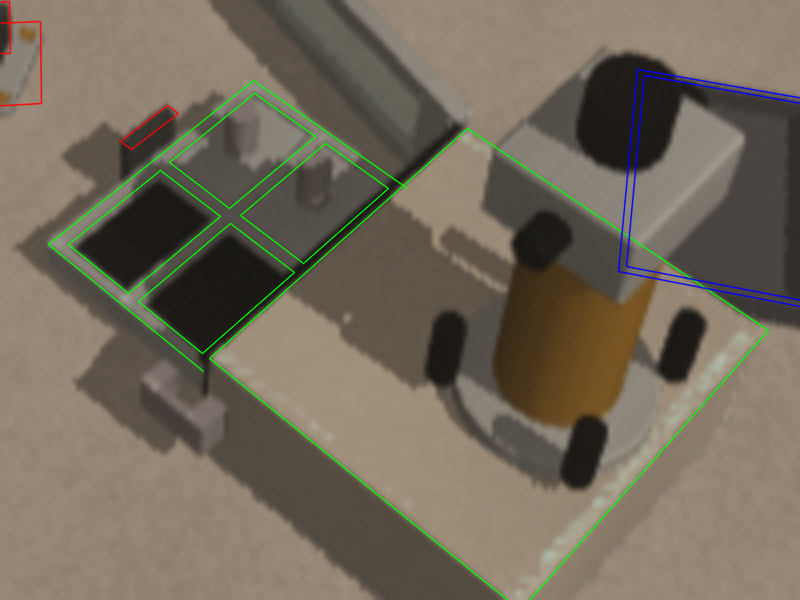

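View pics/o2.png

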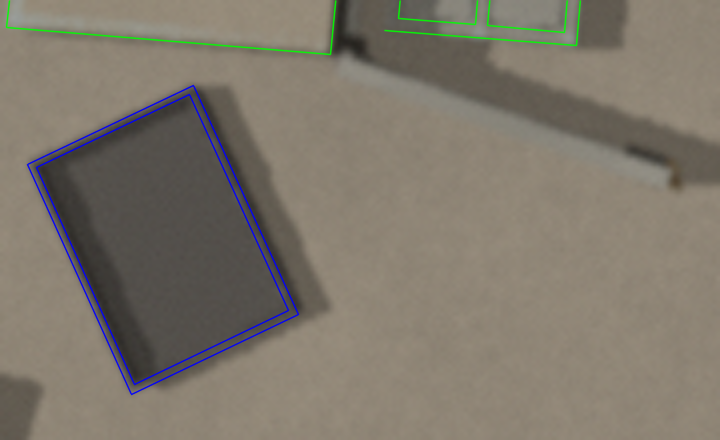

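```bash
cat > dots.py <<'E'
from models import *
def dots(im,box,thr=22):
    x0,y0,x1,y1=box; f=6
    z=cv2.resize(cv2.GaussianBlur(im["pixels"],(0,0),.6)[y0:y1,x0:x1],None,fx=f,fy=f,interpolation=cv2.INTER_CUBIC).astype(np.float32)
    o=(z[...,0]-z[...,2])/(z.sum(2)+60)*300   # r-b normalised
    bg=np.median(o); w=o-bg
    n,l,st,c=cv2.connectedComponentsWithStats((w>thr).astype(np.uint8))
    out=[]
    for i in range(1,n):
        if st[i,4]>25:
            ys,xs=np.where(l==i); ww=w[ys,xs]
            out.append(((xs*ww).sum()/ww.sum()/f+x0+.5/f-.5,(ys*ww).sum()/ww.sum()/f+y0+.5/f-.5,st[i,4]/f/f))
    return np.array(out)
E
python3 - <<'E'
from dots import *
import pickle
t,s=pickle.load(open("first.pkl","rb"))
print("top");d=dots(t,(270,160,365,255));print(d.round(2))
for x in d: print(unproj(t,x[:2],8)[:2].round(1))
print("side");d=dots(s,(155,150,270,235));print(d.round(2))
for x in d: print(unproj(s,x[:2],8)[:2].round(1))
E
```

```text
top
[[291.12 170.35   4.94]
 [333.93 170.75   5.25]
 [282.03 174.41   6.03]
 [325.46 176.39   5.33]
 [346.14 188.6    2.03]
 [300.53 190.13   2.83]
 [291.2  194.26   5.67]
 [338.09 194.37   5.44]
 [338.68 214.92   5.42]
 [347.57 220.04   4.36]
 [293.36 224.65   4.64]
 [284.17 229.58   4.39]
 [328.02 234.19   5.5 ]
 [337.05 239.16   4.97]
 [303.68 244.41   2.22]
 [294.49 249.17   5.75]]
[ 650. -149.]
[ 647.8 -275.1]
[ 638.2 -122.1]
[ 631.3 -249.8]
[ 594.8 -309.7]
[ 591.4 -175.8]
[ 579.5 -148.3]
[ 578.  -285.7]
[ 517.8 -286. ]
[ 502.6 -311.7]
[ 490.6 -153.2]
[ 476.5 -126.3]
[ 462.  -253.7]
[ 447.4 -279.7]
[ 433.1 -182.3]
[ 419.6 -155.4]
side
[[256.57 157.45  14.  ]
 [213.49 165.65   4.94]
 [193.99 170.37   5.03]
 [216.22 171.58   6.81]
 [196.71 176.54   6.36]
 [238.82 176.42   1.19]
 [248.93 177.69   7.86]
 [183.29 187.06   8.36]
 [234.85 190.6    7.33]
 [244.45 192.09   7.53]
 [169.23 201.54   7.78]
 [179.22 202.3    8.36]
 [216.46 207.98   8.83]
 [199.55 221.95  10.06]
 [209.58 224.    10.08]]
[ 327.1 -199.7]
[ 445.2 -282.4]
[ 500.6 -315.6]
[ 460.6 -256.9]
[ 516.  -289.2]
[ 432.8 -187. ]
[ 417.5 -158.7]
[ 576.  -288.8]
[ 488.7 -156.1]
[ 475.3 -129.3]
[ 646.1 -278.1]
[ 629.7 -252.9]
[ 577.6 -151.5]
[ 648.5 -152.8]
[ 636.3 -125.3]
```

```bash
cat > s3.py <<'E'
from dots import *
import pickle
t,s=pickle.load(open("first.pkl","rb"))
def pk(which,q=165,z=37):
    o=-106-q;E=[]
    for x,y in which: 
        xx=o+36.5+64*x; yy=47*y; E+=rect(xx-27.5,xx+27.5,yy-42.5,yy+42.5,z)
    return E
emp=pk([(0,-1),(1,-1)])
sets={"emp37":emp,"emp30":pk([(0,-1),(1,-1)],z=30),"all37":pk([(0,-1),(1,-1),(0,1),(1,1)]),"stage":stage_edges(),"roof":ROOF,"tab":tab()}
for k,E in sets.items():
    for n,im in(("t",t),("s",s)):
        p,v=fit((653.5,280,1.48),E,[im],sigs=(1.2,.8),d=(4,4,.02))
        print(k,n,p.round(3),"stage centre",T(p,[[-202.5,0,37]])[0][:2].round(1),round(v))
for n,im in(("t",t),("s",s)):
    p=(653.5,280,1.48)
    overlay(im,[(p,pk([(0,-1),(1,-1),(0,1),(1,1)]),(0,255,0)),(p,pk([(0,-1),(1,-1),(0,1),(1,1)],z=30),(0,0,255))],f"pics/st_{n}.png",(175,125,255,225) if n=="t" else (215,200,325,300),7)
E
python3 s3.py
```

```text
emp37 t [653.74  281.258   1.477] stage centre [634.7  79.7] 889
emp37 s [656.854 285.379   1.467] stage centre [635.8  84. ] 1160
emp30 t [655.093 281.829   1.477] stage centre [636.1  80.2] 916
emp30 s [652.842 282.443   1.468] stage centre [632.  81.] 1169
all37 t [641.266 278.483   1.535] stage centre [634.   76.1] 1077
all37 s [657.326 285.531   1.463] stage centre [635.4  84.2] 1603
stage t [651.079 280.743   1.491] stage centre [634.9  78.9] 1254
stage s [657.    285.644   1.465] stage centre [635.5  84.3] 1856
roof t [655.249 281.256   1.482] stage centre [637.3  79.6] 392
roof s [654.125 279.894   1.48 ] stage centre [635.8  78.2] 633
tab t [599.043 286.912   1.732] stage centre [631.5  87. ] 484
tab s [709.985 265.381   1.268] stage centre [649.6  72.1] 573
```

View pics/st_t.png

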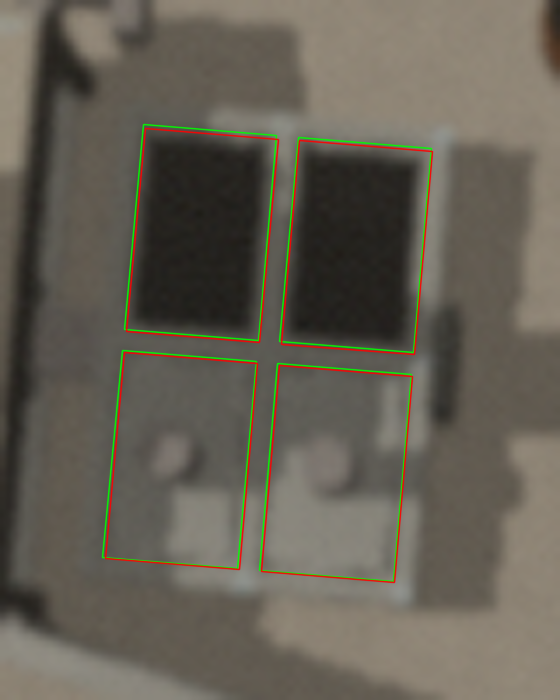

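View pics/st_s.png

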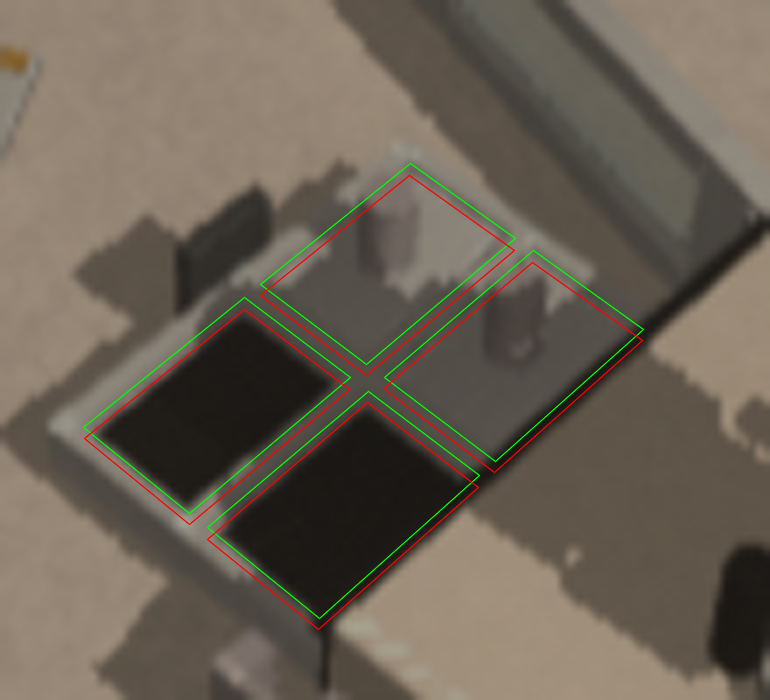

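```bash
cat > s4.py <<'E'
from dots import *
import pickle
t,s=pickle.load(open("first.pkl","rb"))
for n,im,box in(("t",t,(188,135,245,178)),("s",s,(225,238,290,292))):
    x0,y0,x1,y1=box;f=8
    g=cv2.resize(im["pixels"][y0:y1,x0:x1],None,fx=f,fy=f,interpolation=cv2.INTER_CUBIC).astype(float).mean(2)
    for thr in (60,70):
        nn,l,st,c=cv2.connectedComponentsWithStats((g<thr).astype(np.uint8))
        for i in range(1,nn):
            if st[i,4]>5000:
                cnt=cv2.findContours((l==i).astype(np.uint8),0,2)[0][0]
                r=cv2.minAreaRect(cnt); q=cv2.approxPolyDP(cnt,12,True)[:,0]/f+.5/f-.5+[x0,y0]
                cc=c[i]/f+.5/f-.5+[x0,y0]
                print(n,thr,cc.round(2),"world",unproj(im,cc,30)[:2].round(1),"corners",[tuple(unproj(im,a,30)[:2].round(0)) for a in q])
for x in(-234.5,-170.5): print(T((653.5,280,1.48),[[x,-47,30]]).round(1))
print(g.min())
E
python3 s4.py
```

```text
t 60 [202.95 158.18] world [684.5 107.4] corners [(np.float64(726.0), np.float64(127.0)), (np.float64(650.0), np.float64(134.0)), (np.float64(645.0), np.float64(88.0)), (np.float64(719.0), np.float64(81.0))]
t 60 [224.81 160.33] world [677.8  44.2] corners [(np.float64(719.0), np.float64(62.0)), (np.float64(645.0), np.float64(70.0)), (np.float64(639.0), np.float64(25.0)), (np.float64(713.0), np.float64(18.0))]
t 70 [202.87 158.17] world [684.6 107.6] corners [(np.float64(727.0), np.float64(127.0)), (np.float64(650.0), np.float64(136.0)), (np.float64(643.0), np.float64(88.0)), (np.float64(721.0), np.float64(81.0))]
t 70 [224.76 160.4 ] world [677.6  44.4] corners [(np.float64(720.0), np.float64(63.0)), (np.float64(645.0), np.float64(72.0)), (np.float64(638.0), np.float64(22.0)), (np.float64(713.0), np.float64(18.0))]
s 60 [245.68 257.82] world [677.   40.6] corners [(np.float64(636.0), np.float64(19.0)), (np.float64(712.0), np.float64(14.0)), (np.float64(718.0), np.float64(59.0)), (np.float64(642.0), np.float64(68.0))]
s 60 [265.3 272.7] world [682.  109.1] corners [(np.float64(612.0)
[... 314 characters left out ...]
7.49] world [675.6  40.7] corners [(np.float64(633.0), np.float64(18.0)), (np.float64(713.0), np.float64(14.0)), (np.float64(719.0), np.float64(59.0)), (np.float64(641.0), np.float64(69.0))]
s 70 [265.3  272.32] world [681.1 108.4] corners [(np.float64(611.0), np.float64(133.0)), (np.float64(643.0), np.float64(127.0)), (np.float64(639.0), np.float64(80.0)), (np.float64(705.0), np.float64(73.0)), (np.float64(720.0), np.float64(78.0)), (np.float64(726.0), np.float64(121.0)), (np.float64(735.0), np.float64(133.0)), (np.float64(730.0), np.float64(138.0)), (np.float64(715.0), np.float64(132.0)), (np.float64(624.0), np.float64(143.0))]
[[679.   42.2  30. ]]
[[684.8 105.9  30. ]]
21.666666666666668
```

```bash
cat > plan.py <<'E'
import numpy as np,sys
from scipy.spatial.transform import Rotation as R
from workcell import get_obs
def plan(x,y,z,fin,o=None,quiet=False):
    """fin: world yaw of the fin/long axis direction = tool y axis (mod pi)"""
    o=o or get_obs(); M=R.from_rotvec(o["orientation"]).as_matrix(); p=o["ee_pos"]
    best=None
    for k in range(-2,3):
        f=fin+k*np.pi
        Yt=np.array([np.cos(f),np.sin(f),0]); Xt=np.array([0,0,-1.]); Zt=np.cross(Xt,Yt)
        D=np.c_[Xt,Yt,Zt]; rv=R.from_matrix(M.T@D).as_rotvec()
        if best is None or np.linalg.norm(rv)<np.linalg.norm(best[0]): best=(rv,D)
    rv,D=best
    w=np.array([x,y,z])-p
    print("t",round(o["t"],2),"pos",p.round(1),"width",round(o["width"],1),"F",o["ft_force"].round(1),"q1,q6",o["qpos"][[0,5]].round(2))
    print("world d",w.round(1),"| in CURRENT tool axes cm",(M.T@w/10).round(2),"| turn deg",np.degrees(rv).round(1),"| shift in tool axes AFTER turn cm",(D.T@w/10).round(2), "q6 est after:",)
if __name__=="__main__":
    a=[float(v) for v in sys.argv[1:]]; plan(*a)
E
cat > s5.py <<'E'
from workcell import *
from scipy.spatial.transform import Rotation as R
o=get_obs(); print(R.from_rotvec(o["orientation"]).as_matrix().round(3))
E
python3 s5.py; python3 plan.py 587 115.5 145 -0.099
```

```text
[[-0.     0.94   0.341]
 [ 0.001  0.341 -0.94 ]
 [-1.    -0.    -0.001]]
t 0.2 pos [ 212.9 -587.3  222.2] width 88.1 F [0.6 0.3 0.3] q1,q6 [-1.24 -0.02]
world d [374.1 702.8 -77.2] | in CURRENT tool axes cm [  7.77  59.12 -53.31] | turn deg [25.6 -0.1  0. ] | shift in tool axes AFTER turn cm [  7.72  30.28 -73.63] q6 est after:
```

```bash
cat > s6.py <<'E'
from dots import *
import pickle
t,s=pickle.load(open("first.pkl","rb"))
P=(653.6,280.5,1.472)
for n,im,b in(("t",t,np.array([.9,1.6])),("s",s,-np.array([.9,1.6]))):
    it=[]
    for c in [(590.0,115.5),(583.7,51.8)]:
        c=(c[0]+b[0],c[1]+b[1],0)
        it+=[(c,circ(11,76),(0,0,255)),(c,circ(11,38),(0,255,0))]
        c2=(c[0],c[1],1.472+np.pi/2); it+=[(c2,rect(-40,40,-25,25,38),(255,0,0))]
    for x,y in [(676.9,42.7),(683.6,106.2)]:
        it+=[((x+b[0],y+b[1],1.472+np.pi/2),rect(-42.5,42.5,-27.5,27.5,37),(0,255,255)),((x+b[0],y+b[1],1.472+np.pi/2),rect(-42.5,42.5,-27.5,27.5,30),(0,255,0))]
    overlay(im,it,f"pics/stem_{n}.png",(175,130,255,225) if n=="t" else (215,205,325,290),7)
E
python3 s6.py
```

```text
(no output)
```

View pics/stem_t.png

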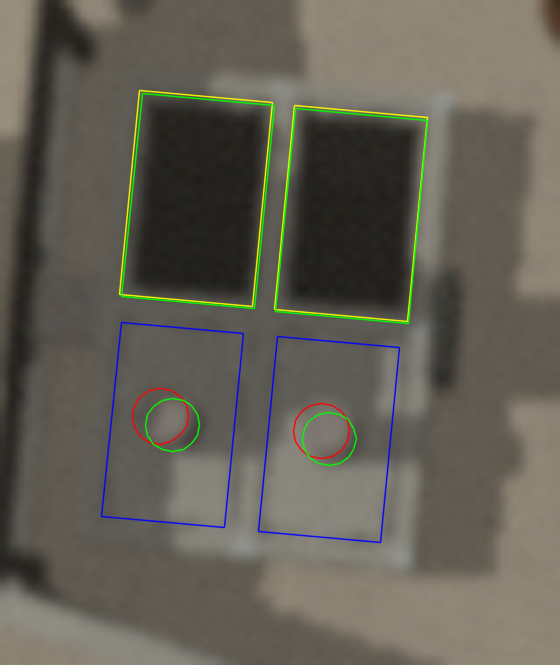

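View pics/stem_s.png

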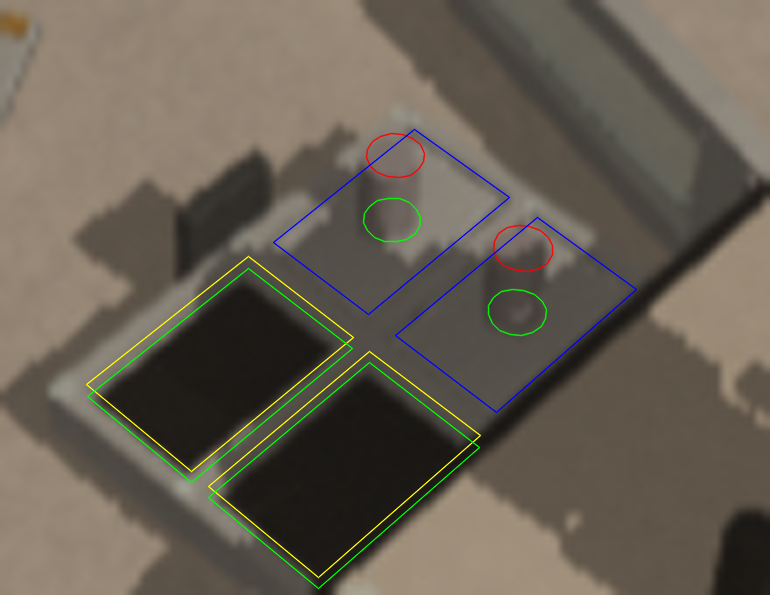

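```bash
python3 plan.py 590 114 150 1.472; python3 -m crank '[[[0,0,-6],[-10.5,0,0],6],[[0,0,-6],[-10.5,0,0],6],[[0,0,-6],[-10.5,0,0],6],[[0,0,-6],[-10.5,0,0],6],[[0,0,-6],[-10.5,0,0],6]]'; python3 plan.py 590 114 150 1.472
```

```text
t 0.2 pos [ 212.9 -587.3  222.2] width 88.1 F [0.6 0.3 0.3] q1,q6 [-1.24 -0.02]
world d [377.1 701.3 -72.2] | in CURRENT tool axes cm [  7.27  59.35 -53.07] | turn deg [-64.4  -0.   -0. ] | shift in tool axes AFTER turn cm [ 7.22 73.5  30.61] q6 est after:
t: 0.82
ee_pos: [28.1, -370.3, 222.7]
orientation: [0.253, 1.556, -0.253]
ft_force: [-0.3, -1.0, 0.2]
width: 59.8
t 0.82 pos [  28.1 -370.3  222.7] width 59.8 F [-0.3 -1.   0.2] q1,q6 [-1.53 -1.2 ]
world d [561.9 484.3 -72.7] | in CURRENT tool axes cm [ 7.27 63.72 37.98] | turn deg [-12.8  -0.   -0. ] | shift in tool axes AFTER turn cm [ 7.27 53.73 51.14] q6 est after:
```

```bash
python3 -m crank '[[[0,0,6],[-6.4,0,0],6],[[0,0,6],[-6.4,0,0],6],[[0,3,5],[0,0,0],6],[[1,3,5],[0,0,0],6],[[1,3,5],[0,0,0],6]]'; python3 plan.py 590 114 150 1.472
```

```text
t: 1.45
ee_pos: [304.7, -330.1, 202.7]
orientation: [0.083, 1.569, -0.084]
ft_force: [-1.0, -0.2, 0.4]
width: 59.9
t 1.45 pos [ 304.7 -330.1  202.7] width 59.9 F [-1.  -0.2  0.4] q1,q6 [-0.85 -0.75]
world d [285.3 444.1 -52.7] | in CURRENT tool axes cm [ 5.26 47.17 23.68] | turn deg [-0.4  0.   0. ] | shift in tool axes AFTER turn cm [ 5.27 47.   24.01] q6 est after:
```

```bash
python3 -m crank '[[[0.5,4.3,4.3],[0,0,0],6],[[0.5,4.3,4.3],[0,0,0],6],[[0.5,4.3,4.3],[0,0,0],6],[[0.5,4.3,4.3],[0,0,0],6],[[0.5,4.3,4.3],[0,0,0],6]]'; python3 plan.py 590 114 150 1.472
```

```text
t: 2.08
ee_pos: [540.9, -138.1, 177.6]
orientation: [0.082, 1.569, -0.083]
ft_force: [1.0, -1.0, -0.5]
width: 60.0
t 2.08 pos [ 540.9 -138.1  177.6] width 60.0 F [ 1.  -1.  -0.5] q1,q6 [-0.27 -0.17]
world d [ 49.1 252.1 -27.6] | in CURRENT tool axes cm [ 2.76 25.59  2.23] | turn deg [-0.4  0.   0. ] | shift in tool axes AFTER turn cm [ 2.76 25.57  2.4 ] q6 est after:
```

```bash
python3 -m crank '[[[0.7,5.2,0.6],[-0.4,0,0],6],[[0.7,5.2,0.6],[0,0,0],6],[[0.7,5.1,0.6],[0,0,0],6],[[0.7,5.1,0.6],[0,0,0],6],[[0,5,0],[0,0,0],6]]'; python3 plan.py 590 114 46 1.472; python3 - <<'E'
from models import *
from workcell import *
t=get_image("top");s=get_image("side")
overlay(t,[],"pics/a1.png",(150,110,290,260));overlay(s,[],"pics/a2.png",(210,170,350,300))
E
```

```text
t: 2.7
ee_pos: [588.9, 114.3, 149.1]
orientation: [0.077, 1.57, -0.077]
ft_force: [0.9, -0.1, 0.2]
width: 59.9
t 2.7 pos [588.9 114.3 149.1] width 59.9 F [ 0.9 -0.1  0.2] q1,q6 [0.17 0.27]
world d [   1.1   -0.3 -103.1] | in CURRENT tool axes cm [10.31 -0.02  0.12] | turn deg [ 0. -0.  0.] | shift in tool axes AFTER turn cm [10.31 -0.02  0.11] q6 est after:
```

View pics/a2.png

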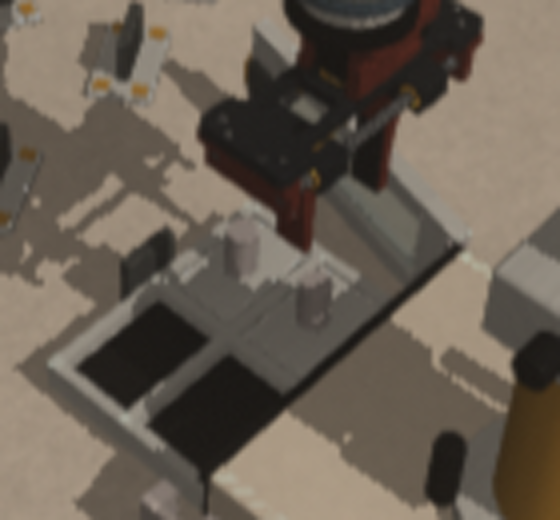

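```bash
python3 -m crank '[[[3.5,0,0.1],[0,0,0],6],[[3.5,0,0],[0,0,0],6],[[3.2,0,0],[0,0,0],6],[[0,0,0],[0,0,0],1.5],[[0,0,0],[0,0,0],1.5]]';python3 -m crank '[[[0,0,0],[0,0,0],1.5],[[0,0,0],[0,0,0],1.5],[[-1.5,0,0],[0,0,0],1.5],[[-4,0,0],[0,0,0],1.5],[[-5,0,0],[0,0,0],1.5]]'; python3 plan.py 435 332 150 0.438
```

```text
t: 3.42
ee_pos: [590.5, 112.2, 48.7]
orientation: [0.078, 1.569, -0.078]
ft_force: [0.5, 1.0, 0.2]
width: 43.6
t: 4.05
ee_pos: [589.1, 112.4, 154.0]
orientation: [0.077, 1.571, -0.078]
ft_force: [0.9, -0.0, -0.8]
width: 21.3
t 4.05 pos [589.1 112.4 154. ] width 21.3 F [ 0.9 -0.  -0.8] q1,q6 [0.17 0.27]
world d [-154.1  219.6   -4. ] | in CURRENT tool axes cm [  0.42  20.34 -17.5 ] | turn deg [59.3 -0.1  0.1] | shift in tool axes AFTER turn cm [  0.4   -4.64 -26.42] q6 est after:
```

```bash
python3 -m crank '[[[0,-0.5,-4.5],[10,0,0],1.5],[[0,-1.2,-4.3],[10,0,0],1.5],[[0,-2,-4],[10,0,0],1.5],[[0,-2.6,-3.6],[10,0,0],1.5],[[0,0,0],[10,0,0],1.5]]'; python3 plan.py 434 331 150 0.438
```

```text
t: 4.68
ee_pos: [407.2, 110.8, 153.4]
orientation: [0.76, 1.435, -0.762]
ft_force: [1.3, 0.5, -1.6]
width: 21.3
t 4.67 pos [407.2 110.8 153.4] width 21.3 F [ 1.3  0.5 -1.6] q1,q6 [0.24 1.21]
world d [ 26.8 220.2  -3.4] | in CURRENT tool axes cm [  0.32  14.56 -16.74] | turn deg [ 9.  -0.   0.1] | shift in tool axes AFTER turn cm [  0.34  11.76 -18.81] q6 est after:
```

```bash
python3 -m crank '[[[0,0,0],[9,0,0],1.5],[[0,2.9,-4.7],[0,0,0],1.5],[[0,2.9,-4.7],[0,0,0],1.5],[[0,2.9,-4.7],[0,0,0],1.5],[[0,2.9,-4.7],[0,0,0],1.5]]'; python3 plan.py 434 331 24 0.438
```

```text
t: 5.3
ee_pos: [435.3, 332.7, 154.0]
orientation: [0.878, 1.386, -0.876]
ft_force: [0.5, -0.2, -1.7]
width: 21.5
t 5.3 pos [435.3 332.7 154. ] width 21.5 F [ 0.5 -0.2 -1.7] q1,q6 [0.63 1.76]
world d [  -1.3   -1.7 -130. ] | in CURRENT tool axes cm [13.   -0.21  0.1 ] | turn deg [ 0.3 -0.  -0.1] | shift in tool axes AFTER turn cm [13.   -0.19  0.1 ] q6 est after:
```

```bash
python3 -m crank '[[[4.5,-0.2,0.1],[0,0,0],1.5],[[4.5,0,0],[0,0,0],1.5],[[2.5,0,0],[0,0,0],1.5],[[0.9,0,0],[0,0,0],1.5],[[0.5,0,0],[0,0,0],1.5]]'; python3 plan.py 434 331 24 0.438
```

```text
t: 5.92
ee_pos: [434.3, 329.3, 24.5]
orientation: [0.878, 1.386, -0.876]
ft_force: [0.2, -0.1, 25.5]
width: 21.8
t 5.92 pos [434.3 329.3  24.5] width 21.8 F [ 0.2 -0.1 25.5] q1,q6 [0.63 1.76]
world d [-0.3  1.7 -0.5] | in CURRENT tool axes cm [ 0.05  0.04 -0.17] | turn deg [ 0.3 -0.  -0.1] | shift in tool axes AFTER turn cm [ 0.05  0.04 -0.17] q6 est after:
```

```bash
python3 -m crank '[[[-0.1,0,0],[0,0,0],5],[[0,0,0],[0,0,0],5],[[-4,0,0],[0,0,0],5],[[-4,0,0],[0,0,0],5],[[-4.5,0,0],[0,0,0],5.5]]'; python3 plan.py 440 110 150 0.438
```

```text
t: 6.55
ee_pos: [433.8, 328.9, 151.6]
orientation: [0.878, 1.386, -0.877]
ft_force: [0.3, -0.4, -0.7]
width: 54.6
t 6.55 pos [433.8 328.9 151.6] width 54.6 F [ 0.3 -0.4 -0.7] q1,q6 [0.63 1.76]
world d [   6.2 -218.9   -1.6] | in CURRENT tool axes cm [ 0.15 -8.81 20.05] | turn deg [ 0.3 -0.  -0. ] | shift in tool axes AFTER turn cm [ 0.16 -8.72 20.09] q6 est after:
```

```bash
python3 -m crank '[[[0,-2.8,4.8],[0,0,0],5.5],[[0,-2.8,4.8],[0,0,0],5.5],[[0,-2.8,4.8],[0,0,0],5.5],[[0,-2.8,4.8],[0,0,0],5.5],[[0,0,0],[-9,0,0],5.5]]'; python3 plan.py 583.5 50 150 1.472;  python3 - <<'E'
from models import *
from workcell import *
t=get_image("top")
overlay(t,[],"pics/b1.png",(80,110,270,300))
E
```

```text
t: 7.18
ee_pos: [414.3, 104.5, 150.5]
orientation: [0.758, 1.434, -0.758]
ft_force: [-0.3, 0.4, -0.4]
width: 55.0
t 7.17 pos [414.3 104.5 150.5] width 55.0 F [-0.3  0.4 -0.4] q1,q6 [0.22 1.19]
world d [169.2 -54.5  -0.5] | in CURRENT tool axes cm [ 0.06 10.91 14.04] | turn deg [-50.1   0.   -0. ] | shift in tool axes AFTER turn cm [ 0.05 -3.75 17.38] q6 est after:
```

View pics/b1.png

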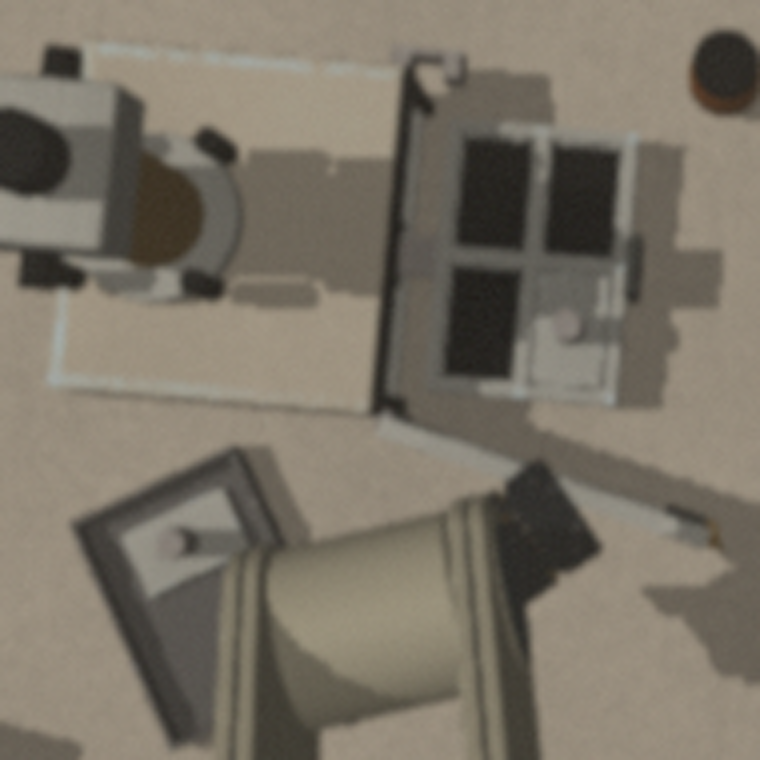

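```bash
python3 -m crank '[[[0,3,2],[-10,0,0],5.5],[[0,2.5,2.5],[-10,0,0],5.5],[[0,2,3],[-10,0,0],5.5],[[0,1.5,3.3],[-10,0,0],5.5],[[0,0.7,3.5],[-10,0,0],5.5]]'; python3 plan.py 583.5 50 48 1.472
```

```text
t: 7.85
ee_pos: [595.6, 103.4, 150.4]
orientation: [0.074, 1.568, -0.074]
ft_force: [0.5, -0.3, -0.3]
width: 55.2
t 7.85 pos [595.6 103.4 150.4] width 55.2 F [ 0.5 -0.3 -0.3] q1,q6 [0.15 0.25]
world d [ -12.1  -53.4 -102.4] | in CURRENT tool axes cm [10.24 -5.44 -0.71] | turn deg [ 0.3  0.1 -0. ] | shift in tool axes AFTER turn cm [10.24 -5.44 -0.68] q6 est after:
```

```bash
python3 -m crank '[[[0,-5.4,-0.7],[0,0,0],5.5],[[4,0,0],[0,0,0],5.5],[[4,0,0],[0,0,0],5.5],[[2.2,0,0],[0,0,0],5.5],[[0,0,0],[0,0,0],1.5]]';python3 -m crank '[[[0,0,0],[0,0,0],1.5],[[0,0,0],[0,0,0],1.5],[[-1.5,0,0],[0,0,0],1.5],[[-4,0,0],[0,0,0],1.5],[[-5,0,0],[0,0,0],1.5]]'; python3 plan.py 358 296 150 0.438
```

```text
t: 8.48
ee_pos: [580.8, 50.1, 46.7]
orientation: [0.078, 1.572, -0.078]
ft_force: [-0.3, 0.5, 0.7]
width: 48.4
t: 9.1
ee_pos: [581.1, 49.7, 154.4]
orientation: [0.077, 1.571, -0.078]
ft_force: [0.7, 0.3, -1.1]
width: 21.3
t 9.1 pos [581.1  49.7 154.4] width 21.3 F [ 0.7  0.3 -1.1] q1,q6 [0.06 0.16]
world d [-223.1  246.3   -4.4] | in CURRENT tool axes cm [  0.46  22.31 -24.63] | turn deg [59.2 -0.1  0. ] | shift in tool axes AFTER turn cm [  0.44  -9.76 -31.77] q6 est after:
```

```bash
python3 -m crank '[[[0,-0.4,-4.5],[10,0,0],1.5],[[0,-1.2,-4.3],[10,0,0],1.5],[[0,-2,-4],[10,0,0],1.5],[[0,-2.6,-3.6],[10,0,0],1.5],[[0,-2,-2],[10,0,0],1.5]]'; python3 plan.py 358 296 150 0.438
```

```text
t: 9.72
ee_pos: [372.5, 49.6, 153.7]
orientation: [0.762, 1.433, -0.762]
ft_force: [-0.2, -0.4, -2.4]
width: 21.3
t 9.72 pos [372.5  49.6 153.7] width 21.3 F [-0.2 -0.4 -2.4] q1,q6 [0.1  1.08]
world d [-14.5 246.4  -3.7] | in CURRENT tool axes cm [  0.37  12.58 -21.23] | turn deg [ 8.9  0.  -0. ] | shift in tool axes AFTER turn cm [  0.37   9.14 -22.93] q6 est after:
```

```bash
python3 -m crank '[[[0,0,0],[8.9,0,0],1.5],[[0,2.3,-5.7],[0,0,0],1.5],[[0,2.3,-5.7],[0,0,0],1.5],[[0,2.3,-5.7],[0,0,0],1.5],[[0,2.3,-5.7],[0,0,0],1.5]]'; python3 plan.py 358 296 24 0.438; python3 - <<'E'
from models import *
from workcell import *
t=get_image("side")
overlay(t,[],"pics/b2.png",(300,150,480,300))
E
```

```text
t: 10.35
ee_pos: [359.6, 297.4, 154.3]
orientation: [0.878, 1.386, -0.874]
ft_force: [1.8, -0.5, -2.0]
width: 21.4
t 10.35 pos [359.6 297.4 154.3] width 21.4 F [ 1.8 -0.5 -2. ] q1,q6 [0.67 1.79]
world d [  -1.6   -1.4 -130.3] | in CURRENT tool axes cm [13.03 -0.23  0.06] | turn deg [ 0.4 -0.  -0.1] | shift in tool axes AFTER turn cm [13.03 -0.2   0.06] q6 est after:
```

View pics/b2.png

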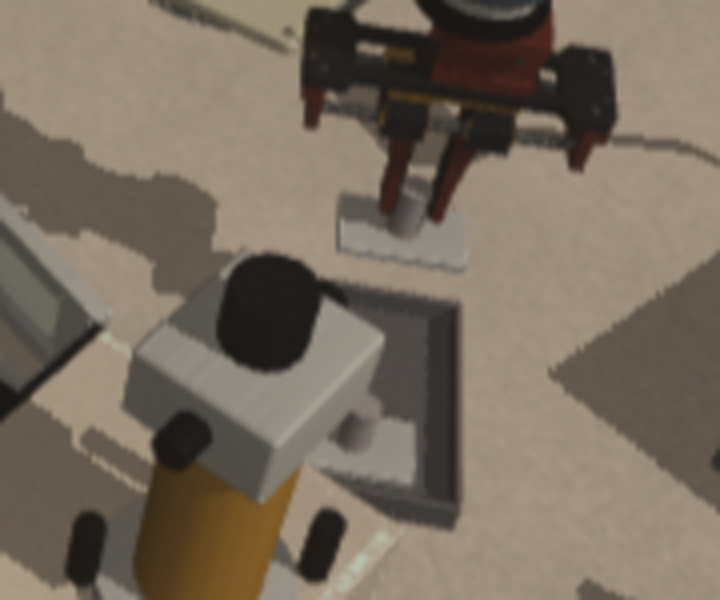

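```bash
python3 -m crank '[[[4.5,-0.2,0],[0,0,0],1.5],[[4.5,0,0],[0,0,0],1.5],[[2.5,0,0],[0,0,0],1.5],[[1.3,0,0],[0,0,0],1.5],[[0.25,0,0],[0,0,0],1.5]]'; python3 -m crank '[[[0,0,0],[0,0,0],5],[[0,0,0],[0,0,0],5],[[-4,0,0],[0,0,0],5],[[-4,0,0],[0,0,0],5],[[-4.5,0,0],[0,0,0],5.5]]'; python3 plan.py 440 0 150 0.438
```

```text
t: 11.02
ee_pos: [359.5, 295.0, 24.6]
orientation: [0.878, 1.386, -0.874]
ft_force: [-2.7, -6.2, 40.8]
width: 21.3
t: 11.65
ee_pos: [357.6, 294.0, 148.7]
orientation: [0.876, 1.387, -0.876]
ft_force: [-0.5, 1.3, 0.0]
width: 54.4
t 11.65 pos [357.6 294.  148.7] width 54.4 F [-0.5  1.3  0. ] q1,q6 [0.66 1.79]
world d [  82.4 -294.     1.3] | in CURRENT tool axes cm [-0.12 -5.19 30.09] | turn deg [0.4 0.  0. ] | shift in tool axes AFTER turn cm [-0.13 -5.01 30.12] q6 est after:
```

```bash
python3 -m crank '[[[0,-1,6],[0,0,0],5],[[0,-1,6],[0,0,0],5],[[0,-1,6],[0,0,0],5],[[0,-1,6],[0,0,0],5],[[0,-1,6],[0,0,0],5]]'; cat > look.py <<'E'
from dots import *
from workcell import *
import sys,pickle
def look(tag):
    t=get_image("top");s=get_image("side"); pickle.dump((t,s),open("last.pkl","wb"))
    overlay(t,[],f"pics/{tag}_t.png",(80,110,380,310),2.6); overlay(s,[],f"pics/{tag}_s.png",(130,100,430,310),2.6)
    return t,s
if __name__=="__main__":
    look(sys.argv[1])
E
python3 look.py c
```

```text
t: 12.28
ee_pos: [442.1, -0.1, 148.0]
orientation: [0.877, 1.386, -0.875]
ft_force: [1.5, -0.0, 0.3]
width: 49.7
```

View pics/c_t.png

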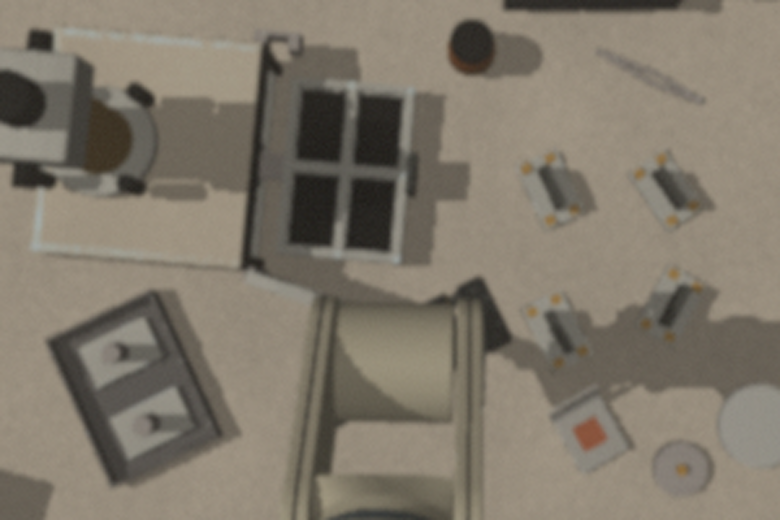

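View pics/c_s.png

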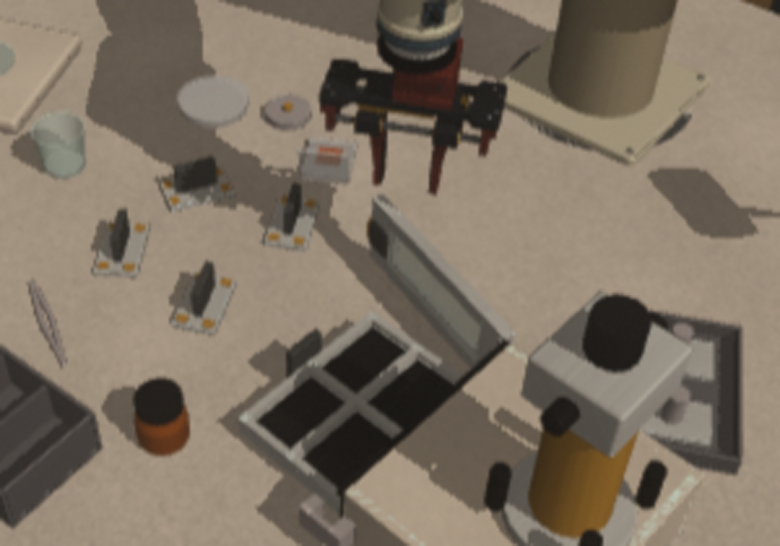

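```bash
cat > s7.py <<'E'
from dots import *
import pickle
t,s=pickle.load(open("last.pkl","rb"))
for n,im,box in(("t",t,(185,135,245,212)),("s",s,(222,220,310,290))):
    x0,y0,x1,y1=box;f=8
    g=cv2.resize(im["pixels"][y0:y1,x0:x1],None,fx=f,fy=f,interpolation=cv2.INTER_CUBIC).astype(float).mean(2)
    thr=60
    nn,l,st,c=cv2.connectedComponentsWithStats((g<thr).astype(np.uint8))
    for i in range(1,nn):
        if st[i,4]>5000:
            cc=c[i]/f+.5/f-.5+[x0,y0]
            print(n,cc.round(2),"world",unproj(im,cc,30)[:2].round(1),st[i,2:4]/f)
# carriers from dots
def car(im,b,which):
    d=dots(im,b); w=np.array([unproj(im,x[:2],8)[:2] for x in d]); return w
print(car(t,(270,160,365,255),0).round(1)); print(car(s,(160,155,252,232),0).round(1))
E
python3 s7.py
```

```text
t [202.97 158.2 ] world [684.5 107.4] [18.5   27.625]
t [224.83 160.34] world [677.7  44.2] [17.875 27.125]
t [199.97 190.03] world [592.1 115.9] [18.875 27.5  ]
t [222.03 191.75] world [586.6  52.5] [18.125 27.5  ]
s [269.38 238.31] world [586.   49.1] [31.125 25.125]
s [246.   235.04] world [616.9  -7.4] [13.375 16.875]
s [276.17 263.  ] world [640.4 112.5] [62.75 51.25]
s [245.62 257.86] world [677.2  40.6] [33.    27.125]
[[ 650.  -149. ]
 [ 647.8 -275. ]
 [ 638.2 -122.2]
 [ 631.3 -249.7]
 [ 594.7 -309.9]
 [ 591.4 -175.6]
 [ 579.4 -148.2]
 [ 578.  -285.6]
 [ 517.9 -285.9]
 [ 502.6 -311.8]
 [ 490.6 -153.2]
 [ 476.6 -126.5]
 [ 462.1 -253.5]
 [ 447.3 -279.7]
 [ 432.6 -182.3]
 [ 419.4 -155.3]]
[[ 445.  -282. ]
 [ 500.6 -315.6]
 [ 460.6 -256.8]
 [ 516.  -289.2]
 [ 432.5 -187.1]
 [ 417.6 -158.4]
 [ 575.9 -288.8]
 [ 488.7 -156.1]
 [ 475.3 -129.3]
 [ 646.2 -278.1]
 [ 629.7 -252.8]
 [ 577.6 -151.6]
 [ 648.5 -152.8]
 [ 636.3 -125.3]]
```

```bash
python3 plan.py 453.9 -155.9 60 0.466; python3 -m crank '[[[0,-1,5],[-1.6,0,0],4],[[0,-2,5],[0,0,0],4],[[0,-2,4],[0,0,0],4],[[3,-1,0.5],[0,0,0],4],[[3,0,0],[0,0,0],4]]'; python3 plan.py 453.9 -155.9 19 0.466
```

```text
t 12.38 pos [443.4  -2.8 148. ] width 50.3 F [-0.1  0.1  0.4] q1,q6 [-0.03  1.1 ]
world d [  10.5 -153.1  -88. ] | in CURRENT tool axes cm [ 8.82 -5.56 14.3 ] | turn deg [-1.6  0.1 -0.1] | shift in tool axes AFTER turn cm [ 8.8  -5.94 14.15] q6 est after:
t: 13.0
ee_pos: [452.8, -155.2, 87.2]
orientation: [0.856, 1.395, -0.855]
ft_force: [0.1, 0.4, -1.0]
width: 40.0
t 13.0 pos [ 452.8 -155.2   87.2] width 40.0 F [ 0.1  0.4 -1. ] q1,q6 [-0.36  0.74]
world d [  1.1  -0.7 -68.2] | in CURRENT tool axes cm [6.82 0.06 0.11] | turn deg [ 0.3  0.  -0. ] | shift in tool axes AFTER turn cm [6.82 0.07 0.11] q6 est after:
```

```bash
python3 look.py d; python3 -c "
import cv2;i=cv2.imread('pics/d_s.png');cv2.imwrite('pics/d_s2.png',cv2.resize(i[100:380,30:430],None,fx=1.9,fy=1.9))"
```

```text
(no output)
```

View pics/d_s2.png

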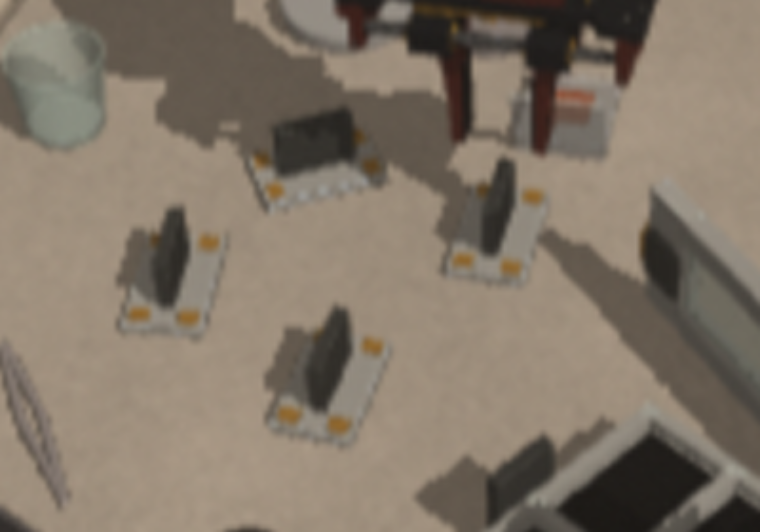

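Fingers straddle the c2 fin, at (450–545, 150) in the zoom. I'll descend and grip.

```bash
python3 -m crank '[[[3.4,0.1,0.1],[0,0,0],4],[[3.4,0,0],[0,0,0],4],[[0,0,0],[0,0,0],0.5],[[0,0,0],[0,0,0],0.5],[[0,0,0],[0,0,0],0.5]]';python3 -m crank '[[[-4,0,0],[0,0,0],0.5],[[-5,0,0],[0,0,0],0.5],[[-5,0,0],[0,0,0],0.5],[[0,0,0],[0,0,0],0.5]]'; python3 look.py e; python3 plan.py 590.6 114.6 150 -0.094;python3 -c "
import cv2;i=cv2.imread('pics/e_s.png');cv2.imwrite('pics/e_s2.png',cv2.resize(i[0:280,130:530],None,fx=1.9,fy=1.9));i=cv2.imread('pics/e_t.png');cv2.imwrite('pics/e_t2.png',cv2.resize(i[120:400,400:780],None,fx=1.9,fy=1.9))"
```

```text
t: 13.72
ee_pos: [455.2, -155.5, 20.8]
orientation: [0.855, 1.394, -0.854]
ft_force: [-1.3, 0.9, 0.2]
width: 13.6
t: 14.22
ee_pos: [456.8, -156.3, 163.8]
orientation: [0.855, 1.387, -0.852]
ft_force: [0.8, -0.3, -1.1]
width: 9.6
t 14.32 pos [ 454.1 -155.3  159.9] width 9.7 F [ 0.3 -1.2 -2.6] q1,q6 [-0.35  0.74]
world d [136.5 269.9  -9.9] | in CURRENT tool axes cm [  1.    24.43 -17.83] | turn deg [32.4  0.1 -0.1] | shift in tool axes AFTER turn cm [  0.99  11.06 -28.15] q6 est after:
```

View pics/e_s2.png

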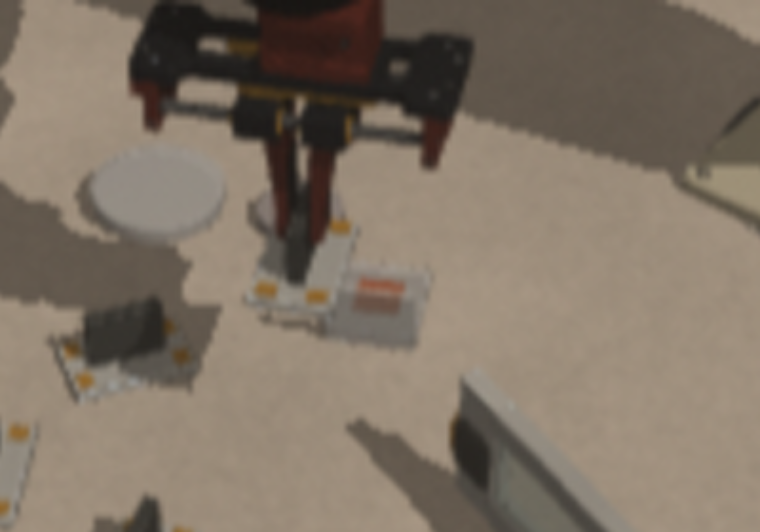

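View pics/e_t2.png

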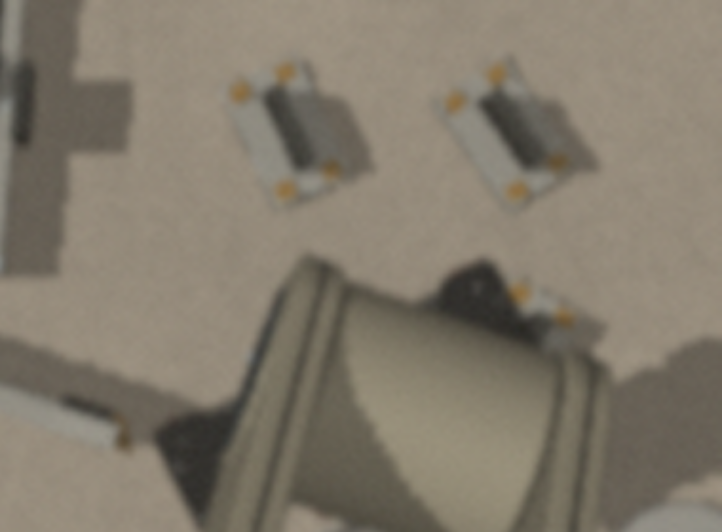

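```bash
python3 -m crank '[[[0,2,-4.5],[8.1,0,0],0.5],[[0,2,-4.5],[8.1,0,0],0.5],[[0,2,-4.5],[8.1,0,0],0.5],[[0,2,-4.5],[8.1,0,0],0.5],[[0,2,-4],[0,0,0],0.5]]'; python3 plan.py 591.2 114.5 60 -0.094
```

```text
t: 14.95
ee_pos: [507.0, 76.3, 157.4]
orientation: [1.276, 1.166, -1.281]
ft_force: [0.8, -0.7, -1.0]
width: 10.0
t 14.95 pos [507.   76.3 157.4] width 10.0 F [ 0.8 -0.7 -1. ] q1,q6 [0.13 1.79]
world d [ 84.2  38.2 -97.4] | in CURRENT tool axes cm [ 9.7   8.06 -4.6 ] | turn deg [-0.   0.1  0.2] | shift in tool axes AFTER turn cm [ 9.74  8.02 -4.59] q6 est after:
```

```bash
python3 -m crank '[[[0,4,-2.3],[0,0,0],0.5],[[1,4,-2.3],[0,0,0],0.5],[[3.5,0,0],[0,0,0],0.5],[[3.5,0,0],[0,0,0],0.5],[[0,0,0],[0,0,0],0.5]]'; python3 plan.py 591.2 114.5 60 -0.094; python3 look.py f;python3 -c "
import cv2;i=cv2.imread('pics/f_s.png');cv2.imwrite('pics/f_s2.png',cv2.resize(i[200:480,230:630],None,fx=1.9,fy=1.9));i=cv2.imread('pics/f_t.png');cv2.imwrite('pics/f_t2.png',cv2.resize(i[40:320,230:600],None,fx=1.9,fy=1.9))"
```

```text
t: 15.58
ee_pos: [588.6, 112.5, 74.8]
orientation: [1.272, 1.169, -1.285]
ft_force: [-0.3, -0.6, -0.8]
width: 9.6
t 15.57 pos [588.6 112.5  74.8] width 9.6 F [-0.3 -0.6 -0.8] q1,q6 [0.17 1.83]
world d [  2.6   2.  -14.8] | in CURRENT tool axes cm [ 1.48  0.25 -0.23] | turn deg [0.  0.1 0.5] | shift in tool axes AFTER turn cm [ 1.48  0.24 -0.22] q6 est after:
```

View pics/f_s2.png

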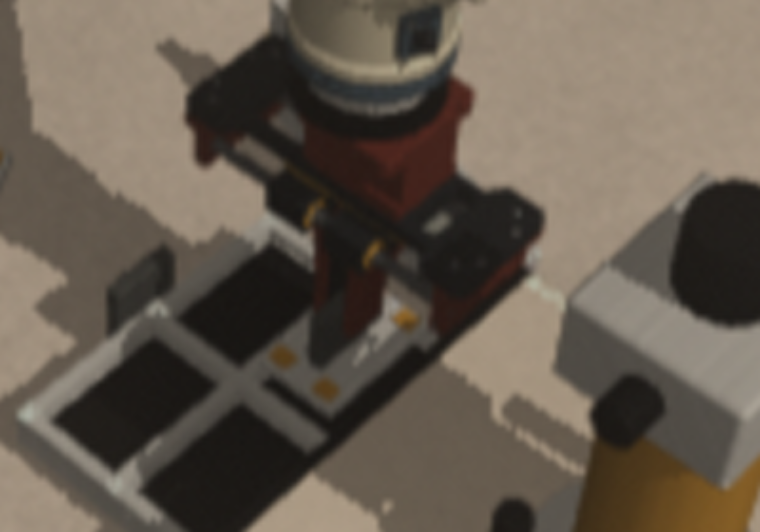

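View pics/f_t2.png

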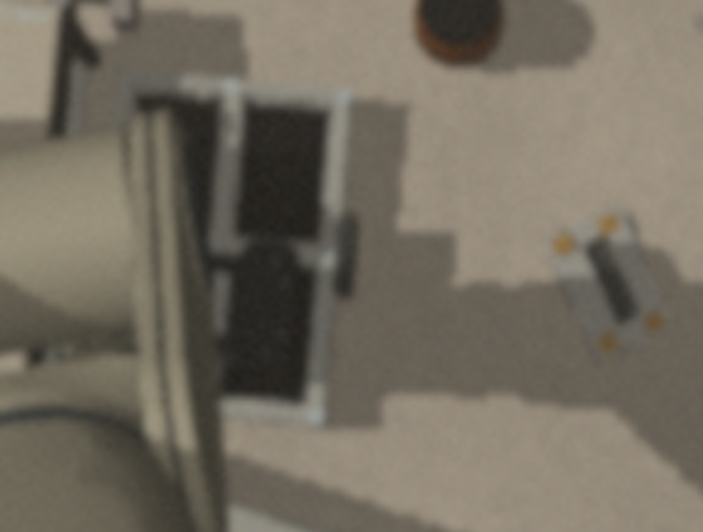

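```bash
cat > held.py <<'E'
from dots import *
from workcell import *
import sys,pickle
from scipy.optimize import least_squares
# held.py off_z : underside = tcp z - off ; compares dots in side image with predicted carrier at TCP
def held(off,thr=22):
    o=get_obs(); s=get_image("side"); p=o["ee_pos"]; M=R.from_rotvec(o["orientation"]).as_matrix()
    yaw=np.arctan2(M[1,1],M[0,1]); z=p[2]-off+8
    pr=T((p[0]-.9,p[1]-1.6,yaw),[[a,b,z] for a in(-32,32) for b in(-15,15)])
    uvp=proj(s,pr); lo=np.maximum(uvp.min(0)-8,0).astype(int); hi=(uvp.max(0)+8).astype(int)
    d=dots(s,(lo[0],lo[1],hi[0],hi[1]),thr)
    print("pred",uvp.round(1).tolist()); print("dots",d.round(1).tolist())
    pairs=[]
    for q in d:
        k=np.argmin(np.hypot(*(uvp-q[:2]).T)); r=uvp[k]-q[:2]
        if np.hypot(*r)<6 and q[2]>2: pairs.append((k,q[:2]))
    L=np.array([[a,b,z] for a in(-32,32) for b in(-15,15)],float)
    def f(v): 
        uv=proj(s,T((p[0]-.9+v[0],p[1]-1.6+v[1],yaw+v[2]),L)); return np.concatenate([uv[k]-q for k,q in pairs]+[[v[2]*8]])
    r=least_squares(f,[0,0,0]); v=r.x
    c,sn=np.cos(yaw),np.sin(yaw)
    print("tcp",p.round(1),"yaw",yaw.round(3),"n",len(pairs),"carrier-TCP world",v.round(2)," along tool y",round(c*v[0]+sn*v[1],2),"tool z",round(sn*v[0]-c*v[1],2),"res",np.abs(r.fun).max().round(2))
held(float(sys.argv[1]),*[float(a) for a in sys.argv[2:]])
E
python3 held.py 20.5
```

```text
pred [[291.5, 232.4], [300.3, 238.6], [275.2, 246.1], [284.0, 252.6]]
dots [[291.5, 234.8, 84.6], [282.9, 232.6, 19.4], [306.7, 239.0, 11.9], [299.9, 241.0, 19.0], [275.0, 248.7, 15.8], [283.8, 255.2, 16.9]]
tcp [591.7 112.9  78.5] yaw -0.093 n 4 carrier-TCP world [ 7.01  4.44 -0.  ]  along tool y 6.57 tool z -5.08 res 0.22
```

```bash
python3 held.py 20.5; python3 held.py 20.5;  python3 plan.py 591.2 114.5 60 -0.094; python3 -m crank '[[[0,0,0],[0,0,0],0.5]]'; python3 plan.py 591.2 114.5 60 -0.094
```

```text
pred [[291.4, 232.4], [300.1, 238.5], [275.1, 246.1], [283.8, 252.6]]
dots [[291.6, 234.0, 87.8], [282.8, 232.5, 19.1], [306.6, 239.0, 12.9], [299.8, 241.1, 18.1], [274.9, 248.7, 15.5], [283.7, 255.2, 16.7]]
tcp [592.5 113.   79.6] yaw -0.093 n 4 carrier-TCP world [6.45 4.36 0.  ]  along tool y 6.01 tool z -4.94 res 0.65
pred [[291.3, 232.3], [300.1, 238.5], [275.0, 246.1], [283.8, 252.6]]
dots [[291.5, 234.0, 88.5], [282.8, 232.4, 18.2], [306.6, 239.0, 12.8], [299.8, 241.0, 18.1], [274.8, 248.7, 15.4], [283.6, 255.2, 15.7]]
tcp [593.  113.1  80.2] yaw -0.093 n 4 carrier-TCP world [ 6.54  4.32 -0.  ]  along tool y 6.11 tool z -4.91 res 0.57
t 15.82 pos [593.2 113.2  80.5] width 9.7 F [ 0.6  0.6 -1.7] q1,q6 [0.17 1.83]
world d [ -2.    1.3 -20.5] | in CURRENT tool axes cm [ 2.05 -0.21 -0.11] | turn deg [ 0.  -0.  -0.1] | shift in tool axes AFTER turn cm [ 2.05 -0.21 -0.11] q6 est after:
t: 15.95
ee_pos: [593.1, 113.1, 80.5]
orientation: [1.279, 1.162, -1.276]
ft_force: [-0.6, -0.6, -1.5]
width: 9.6
t 15.95 pos [593.1 113.1  80.5] width 9.6 F [-0.6 -0.6 -1.5] q1,q6 [0.17 1.83]
world d [ -1.9   1.4 -20.5] | in CURRENT tool axes cm [ 2.05 -0.2  -0.12] | turn deg [ 0.  -0.  -0.1] | shift in tool axes AFTER turn cm [ 2.05 -0.2  -0.12] q6 est after:
```

```bash
cat > s8.py <<'E'
from dots import *
from workcell import *
s=get_image("side");o=get_obs();p=o["ee_pos"]
yaw=-.093
it=[]
b=(p[0]-.9,p[1]-1.6,yaw); z0=p[2]-20.8
box=lambda x,y,za,zb:rect(-x,x,-y,y,za)+rect(-x,x,-y,y,zb)+[((a,c,za),(a,c,zb)) for a in(-x,x) for c in(-y,y)]
it=[(b,rect(-40,40,-25,25,z0+8),(0,0,255)),(b,box(25,5,z0+8,z0+46),(0,255,0)),(b,rect(-10,10,-10,10,p[2]),(255,255,0))]
overlay(s,it,"pics/g.png",(255,190,325,265),8)
overlay(s,[],"pics/g0.png",(255,190,325,265),8)
E
python3 s8.py
```

```text
(no output)
```

View pics/g.png

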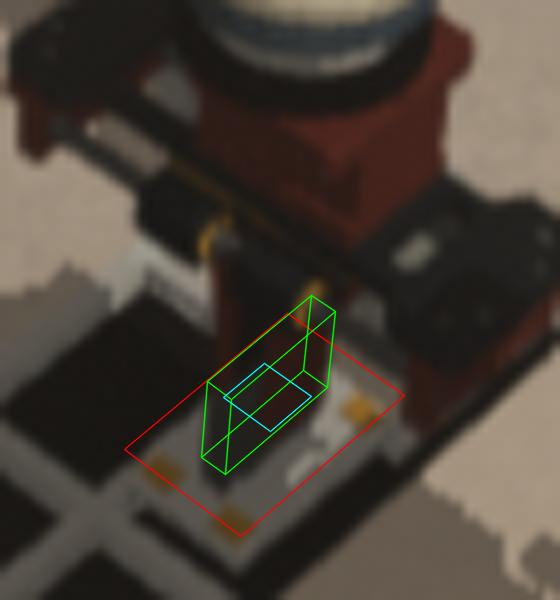

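View pics/g0.png

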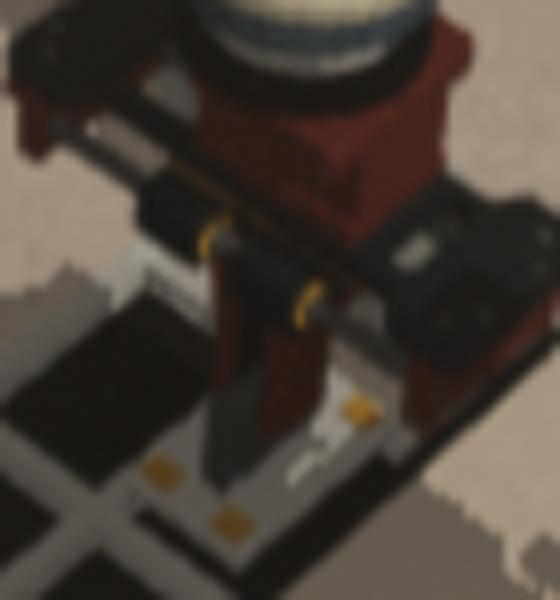

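```bash
cat > held.py <<'E'
from dots import *
from workcell import *
import sys
from scipy.optimize import least_squares
def held(off=20.8,thr=22):
    o=get_obs(); s=get_image("side"); p=o["ee_pos"]; M=R.from_rotvec(o["orientation"]).as_matrix()
    yaw=np.arctan2(M[1,1],M[0,1]); L0=np.array([[a,b,0] for a in(-32,32) for b in(-15,15)],float)
    L=lambda v:T((p[0]-.9+v[0]*np.cos(yaw),p[1]-1.6+v[0]*np.sin(yaw),yaw),L0+[0,0,p[2]-off+8-v[1]])
    uvp=proj(s,L([0,0])); lo=np.maximum(uvp.min(0)-9,0).astype(int); hi=(uvp.max(0)+9).astype(int)
    d=dots(s,(lo[0],lo[1],hi[0],hi[1]),thr); v=np.array([0,3.])
    for it in range(4):
        uvp=proj(s,L(v)); pairs=[]
        for q in d:
            k=np.argmin(np.hypot(*(uvp-q[:2]).T))
            if np.hypot(*(uvp[k]-q[:2]))<(5 if it<2 else 1.5) and 1.5<q[2]<25: pairs.append((k,q[:2]))
        r=least_squares(lambda v:np.concatenate([proj(s,L(v))[k]-q for k,q in pairs]),v); v=r.x
    print("tcp",p.round(1),"yaw",yaw.round(3),"n",len(pairs),"carrier along tool y",v[0].round(2),"dropped",v[1].round(2),"res",np.abs(r.fun).max().round(2))
    c=p[:2]+v[0]*np.array([np.cos(yaw),np.sin(yaw)]); print("carrier centre",c.round(1),"underside z",(p[2]-off-v[1]).round(1))
if __name__=="__main__": held(*[float(a) for a in sys.argv[1:]])
E
python3 held.py
```

```text
tcp [592.9 113.1  80.4] yaw -0.093 n 3 carrier along tool y 0.07 dropped 10.41 res 0.1
carrier centre [593.  113.1] underside z 49.2
```

```bash
python3 -m crank '[[[0,-0.25,-0.13],[0,0,0],0.5],[[0.9,0,0],[0,0,0],0.5],[[0,0,0],[0,0,0],0.5],[[0,0,0],[0,0,0],0.5]]'; python3 held.py
```

```text
t: 16.55
ee_pos: [589.8, 114.6, 69.9]
orientation: [1.277, 1.164, -1.278]
ft_force: [-0.3, 0.0, -1.9]
width: 9.6
tcp [589.8 114.6  69.9] yaw -0.093 n 3 carrier along tool y -0.13 dropped 10.85 res 0.03
carrier centre [589.7 114.6] underside z 38.3
```

```bash
python3 -m crank '[[[0.3,0.05,0],[0,0,0],0.5],[[0.2,0,0],[0,0,0],0.5],[[0,0,0],[0,0,0],0.5]]'; python3 -m crank '[[[0.2,0,0],[0,0,0],0.5],[[0,0,0],[0,0,0],0.5]]'; python3 held.py;  python3 s8.py
```

```text
t: 16.98
ee_pos: [590.3, 114.5, 65.0]
orientation: [1.277, 1.164, -1.278]
ft_force: [0.1, 0.9, -1.2]
width: 9.7
t: 17.23
ee_pos: [590.3, 114.5, 63.1]
orientation: [1.277, 1.164, -1.278]
ft_force: [0.1, 1.0, -0.8]
width: 9.7
tcp [590.3 114.5  63.1] yaw -0.093 n 3 carrier along tool y 0.14 dropped 10.59 res 0.11
carrier centre [590.5 114.5] underside z 31.7
```

View pics/g0.png

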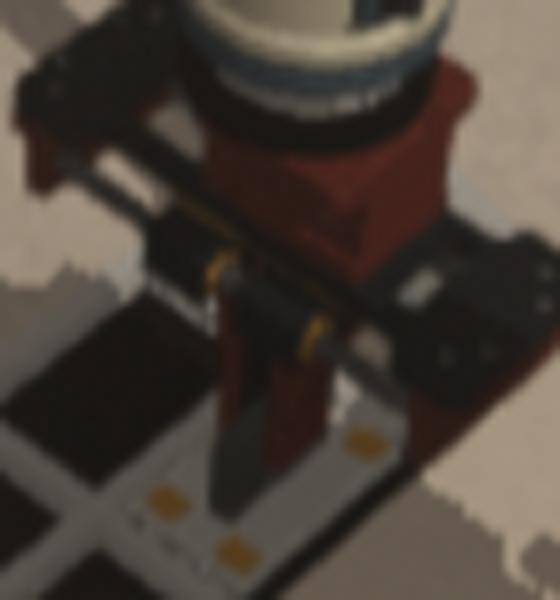

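```bash
for i in 1 2; do python3 -m crank '[[[0.15,0,0],[0,0,0],0.5],[[0,0,0],[0,0,0],0.5]]'; done; python3 held.py
```

```text
t: 17.58
ee_pos: [590.4, 114.5, 61.7]
orientation: [1.277, 1.164, -1.278]
ft_force: [0.1, -0.7, -1.9]
width: 10.2
t: 17.82
ee_pos: [590.5, 114.6, 60.3]
orientation: [1.278, 1.164, -1.278]
ft_force: [0.2, 0.1, -1.3]
width: 9.7
tcp [590.5 114.6  60.3] yaw -0.093 n 3 carrier along tool y -0.04 dropped 10.58 res 0.05
carrier centre [590.5 114.6] underside z 28.9
```

```bash
python3 -m crank '[[[0.15,0,0],[0,0,0],0.5],[[0,0,0],[0,0,0],0.5]]'; python3 -m crank '[[[0.15,0,0],[0,0,0],0.5],[[0,0,0],[0,0,0],0.5]]';  python3 -m crank '[[[0.15,0,0],[0,0,0],0.5],[[0,0,0],[0,0,0],0.5]]'; python3 held.py
```

```text
t: 18.12
ee_pos: [590.6, 114.5, 60.1]
orientation: [1.278, 1.163, -1.277]
ft_force: [-3.9, -0.7, 9.9]
width: 9.5
t: 18.38
ee_pos: [590.7, 114.7, 60.0]
orientation: [1.278, 1.163, -1.277]
ft_force: [-8.0, -1.2, 23.7]
width: 10.0
t: 18.62
ee_pos: [591.1, 114.9, 59.7]
orientation: [1.279, 1.163, -1.276]
ft_force: [-11.0, -0.6, 33.9]
width: 9.7
tcp [591.1 114.9  59.7] yaw -0.093 n 3 carrier along tool y -0.51 dropped 10.2 res 0.05
carrier centre [590.6 115. ] underside z 28.7
```

```bash
python3 -m crank '[[[-0.3,0,0],[0,0,0],0.5],[[0,0,0],[0,0,0],3.5],[[0,0,0],[0,0,0],3.5],[[0,0,0],[0,0,0],3.5]]'; python3 -m crank '[[[-4,0,0],[0,0,0],3.5],[[-5,0,0],[0,0,0],3.5],[[0,-3,5],[0,0,0],3.5],[[0,-3,5],[0,0,0],4],[[0,-3,5],[0,0,0],4]]'; python3 look.py h;python3 -c "
import cv2;i=cv2.imread('pics/h_s.png');cv2.imwrite('pics/h_s2.png',cv2.resize(i[200:480,230:630],None,fx=1.9,fy=1.9));i=cv2.imread('pics/h_t.png');cv2.imwrite('pics/h_t2.png',cv2.resize(i[40:320,230:600],None,fx=1.9,fy=1.9))"
```

```text
t: 19.18
ee_pos: [590.3, 114.5, 58.3]
orientation: [1.277, 1.164, -1.278]
ft_force: [0.4, -0.8, -0.1]
width: 34.1
t: 19.8
ee_pos: [485.8, -27.5, 148.8]
orientation: [1.277, 1.164, -1.277]
ft_force: [1.0, -0.7, 0.1]
width: 39.6
```

View pics/h_s2.png

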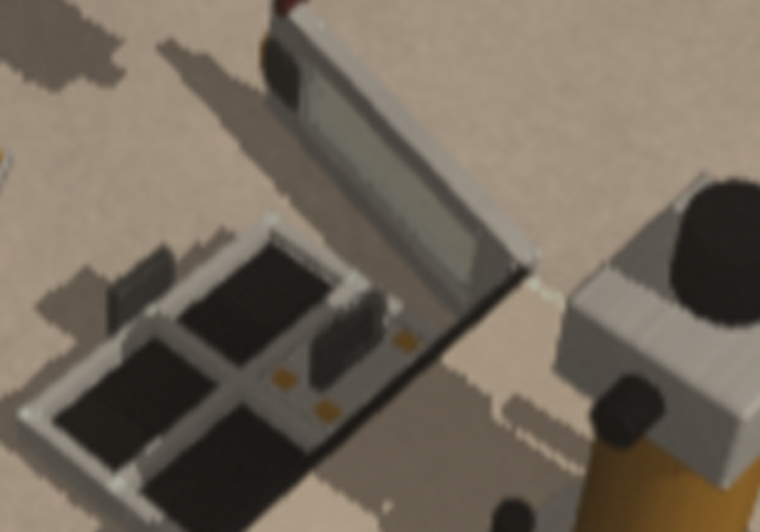

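View pics/h_t.png

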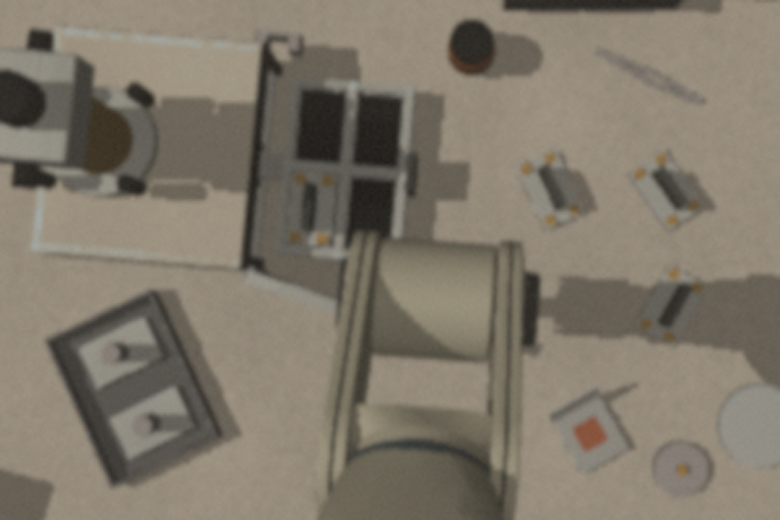

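```bash
cat > seat.py <<'E'
from dots import *
from workcell import *
import sys
t=get_image("top")
d=dots(t,(183,132,245,212),18); w=np.array([unproj(t,x[:2],38)[:2] for x in d])-[.9,1.6]
PK=dict(FA=(678.2,42.0),BA=(684.2,105.8),FB=(584.6,50.8),BB=(590.6,114.6))
print(np.c_[w,d[:,2]].round(1))
E
python3 seat.py; python3 plan.py 613.8 -150.3 80 0.42
```

```text
[[624.4 127.6  10.6]
 [621.8  97.4  10.2]
 [560.3 133.5  10.4]
 [557.5 103.   14.3]]
t 19.95 pos [485.3 -28.  148.7] width 39.8 F [ 0.9 -0.2  0.5] q1,q6 [-0.08  1.59]
world d [ 128.5 -122.3  -68.7] | in CURRENT tool axes cm [ 6.85 13.98 10.93] | turn deg [-29.6  -0.    0.1] | shift in tool axes AFTER turn cm [ 6.87  6.74 16.41] q6 est after:
```

```bash
python3 -m crank '[[[0,0,0],[-9.9,0,0],4],[[0,0,0],[-9.9,0,0],4],[[0,2,5.4],[-9.8,0,0],4],[[2,2.2,5],[0,0,0],4],[[2,2.2,5],[0,0,0],4]]'; python3 -m crank '[[[2,0,0],[0,0,0],4],[[0,0,0],[0,0,0],4]]'; python3 plan.py 613.8 -150.3 16 0.42
```

```text
t: 20.58
ee_pos: [603.7, -147.2, 108.5]
orientation: [0.892, 1.379, -0.89]
ft_force: [0.2, 0.1, 0.3]
width: 40.1
t: 20.82
ee_pos: [599.4, -145.5, 86.4]
orientation: [0.891, 1.385, -0.893]
ft_force: [-0.3, 0.1, -0.0]
width: 40.0
t 20.82 pos [ 599.4 -145.5   86.4] width 40.0 F [-0.3  0.1 -0. ] q1,q6 [-0.26  0.89]
world d [ 14.4  -4.8 -70.4] | in CURRENT tool axes cm [7.03 1.14 1.05] | turn deg [ 0.2 -0.2  0.2] | shift in tool axes AFTER turn cm [7.04 1.12 1.03] q6 est after:
```

```bash
python3 -m crank '[[[0,1.1,1],[0,0,0],4],[[2,0,0],[0,0,0],4],[[2,0,0],[0,0,0],4],[[0,0,0],[0,0,0],4],[[0,0,0],[0,0,0],4]]'; python3 plan.py 613.8 -150.3 16 0.42; python3 s7.py | tail -30 | head -18
```

```text
t: 21.45
ee_pos: [614.8, -151.3, 48.5]
orientation: [0.892, 1.381, -0.892]
ft_force: [0.0, 0.2, 0.4]
width: 39.7
t 21.45 pos [ 614.8 -151.3   48.5] width 39.7 F [0.  0.2 0.4] q1,q6 [-0.26  0.89]
world d [ -1.    1.  -32.5] | in CURRENT tool axes cm [ 3.25 -0.05 -0.13] | turn deg [ 0.2 -0.   0. ] | shift in tool axes AFTER turn cm [ 3.25 -0.05 -0.13] q6 est after:
t [202.81 158.16] world [684.6 107.8] [18.5   27.625]
t [224.69 160.3 ] world [677.9  44.6] [18.    27.375]
t [222.01 189.34] world [593.6  52.6] [18.  25.5]
s [269.65 238.41] world [585.8  49.9] [31.    25.125]
s [246.05 235.17] world [617.1  -7. ] [13.25 16.75]
s [287.88 245.83] world [575.6 103.1] [15.125 20.   ]
s [269.29 270.46] world [670.1 112.8] [62.625 46.625]
s [245.72 257.97] world [677.3  41. ] [33. 27.]
[[ 649.9 -149. ]
 [ 647.7 -274.9]
 [ 638.2 -122.1]
 [ 631.4 -249.8]
 [ 594.9 -309.9]
 [ 591.4 -175.9]
 [ 579.5 -148.2]
 [ 578.  -285.7]
 [ 517.7 -285.8]
 [ 502.1 -312. ]
```

```bash
python3 -m crank '[[[3.2,0,-0.1],[0,0,0],4],[[0,0,0],[0,0,0],0.5],[[0,0,0],[0,0,0],0.5],[[0,0,0],[0,0,0],0.5],[[0,0,0],[0,0,0],0.5]]'; python3 -m crank '[[[-0.5,0,0],[0,0,0],0.5],[[-2,0,0],[0,0,0],0.5],[[-4,0,0],[0,0,0],0.5],[[-4,0,0],[0,0,0],0.5],[[-2.5,0,0],[0,0,0],0.5]]'; python3 -m crank '[[[0,0,0],[0,0,0],0.5],[[0,0,0],[0,0,0],0.5]]'; python3 held.py 16.5; python3 plan.py 684.2 105.8 145 -0.094
```

```text
t: 22.08
ee_pos: [615.4, -150.7, 18.0]
orientation: [0.892, 1.379, -0.891]
ft_force: [-0.5, 0.4, 4.8]
width: 9.6
t: 22.7
ee_pos: [615.6, -150.7, 150.3]
orientation: [0.892, 1.377, -0.891]
ft_force: [0.2, 0.2, -2.4]
width: 10.2
t: 22.95
ee_pos: [614.0, -150.3, 146.3]
orientation: [0.892, 1.381, -0.892]
ft_force: [-0.5, -0.4, -1.9]
width: 9.6
tcp [ 614.  -150.3  146.3] yaw 0.423 n 3 carrier along tool y -0.94 dropped 0.93 res 0.09
carrier centre [ 613.1 -150.7] underside z 128.9
t 23.0 pos [ 613.7 -150.3  145.7] width 9.9 F [-0.4 -0.2 -2.2] q1,q6 [-0.26  0.89]
world d [ 70.5 256.1  -0.7] | in CURRENT tool axes cm [  0.07  16.94 -20.45] | turn deg [29.6 -0.   0.1] | shift in tool axes AFTER turn cm [  0.07   4.61 -26.15] q6 est after:
```

```bash
python3 -m crank '[[[0,0,0],[9.9,0,0],0.5],[[0,0,0],[9.9,0,0],0.5],[[0,0,0],[9.8,0,0],0.5],[[0,0.9,-5.2],[0,0,0],0.5],[[0,0.9,-5.2],[0,0,0],0.5]]'; python3 -m crank '[[[0,0.9,-5.2],[0,0,0],0.5],[[0,0.9,-5.2],[0,0,0],0.5],[[1,0.9,-5.2],[0,0,0],0.5],[[3,0,0],[0,0,0],0.5],[[0,0,0],[0,0,0],0.5]]';python3 -m crank '[[[2,0,0],[0,0,0],0.5],[[0,0,0],[0,0,0],0.5],[[0,0,0],[0,0,0],0.5]]'; python3 held.py 17.5;python3 plan.py 684.2 105.8 145 -0.094
```

```text
t: 23.62
ee_pos: [641.6, -48.0, 145.0]
orientation: [1.278, 1.165, -1.281]
ft_force: [0.2, -0.5, -1.6]
width: 9.8
t: 24.25
ee_pos: [680.6, 104.5, 102.6]
orientation: [1.272, 1.169, -1.283]
ft_force: [-0.0, -1.1, -1.9]
width: 9.8
t: 24.62
ee_pos: [684.0, 103.6, 87.1]
orientation: [1.279, 1.163, -1.278]
ft_force: [-0.5, -0.6, -1.7]
width: 10.0
tcp [684.  103.6  87.1] yaw -0.094 n 3 carrier along tool y -0.18 dropped 0.89 res 0.91
carrier centre [683.8 103.6] underside z 68.8
t 24.68 pos [684.2 103.7  87.5] width 9.9 F [ 0.  -0.2 -2.3] q1,q6 [0.13 1.8 ]
world d [ 0.   2.1 57.5] | in CURRENT tool axes cm [-5.75 -0.01 -0.21] | turn deg [-0.  -0.  -0.1] | shift in tool axes AFTER turn cm [-5.75 -0.02 -0.21] q6 est after:
```

```bash
python3 -m crank '[[[1.5,0.05,-0.2],[0,0,0],0.5],[[1.5,0,0],[0,0,0],0.5],[[0,0,0],[0,0,0],0.5],[[0,0,0],[0,0,0],0.5]]'; python3 held.py 17.5;  python3 s8.py; python3 plan.py 684.6 105.8 48 -0.094
```

```text
t: 25.18
ee_pos: [684.2, 106.1, 56.5]
orientation: [1.277, 1.164, -1.278]
ft_force: [0.5, -0.1, -1.8]
width: 10.2
tcp [684.2 106.1  56.5] yaw -0.093 n 2 carrier along tool y -1.7 dropped 1.86 res 0.04
carrier centre [682.5 106.3] underside z 37.1
t 25.27 pos [684.5 106.2  57. ] width 9.9 F [ 0.  -0.7 -1.6] q1,q6 [0.14 1.8 ]
world d [ 0.1 -0.4 -9. ] | in CURRENT tool axes cm [0.9  0.02 0.04] | turn deg [ 0. -0. -0.] | shift in tool axes AFTER turn cm [0.9  0.02 0.04] q6 est after:
```

```bash
python3 - <<'E'
from models import *
from workcell import *
s=get_image("side"); overlay(s,[],"pics/i.png",(225,210,325,300),7)
E
```

```text
(no output)
```

View pics/i.png

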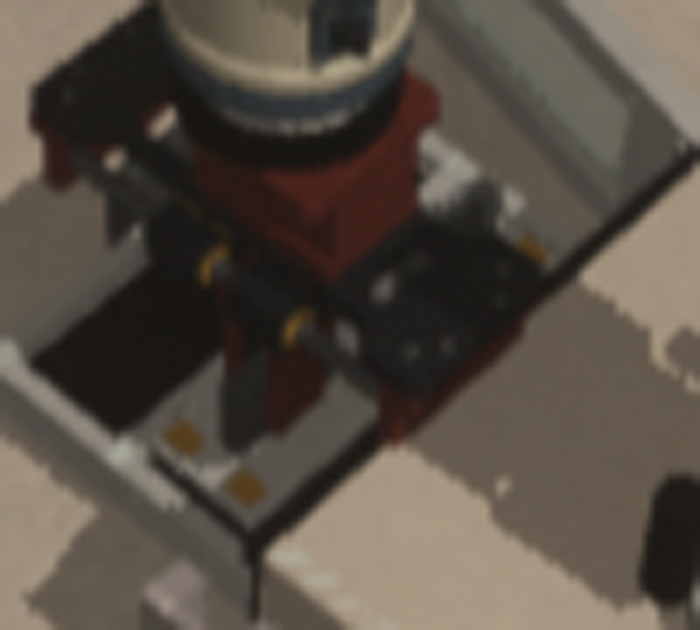

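```bash
python3 -m crank '[[[0.4,0.07,0.04],[0,0,0],0.5],[[0,0,0],[0,0,0],0.5]]';python3 -m crank '[[[0.3,0,0],[0,0,0],0.5],[[0,0,0],[0,0,0],0.5]]'; python3 -m crank '[[[0.15,0,0],[0,0,0],0.5],[[0,0,0],[0,0,0],0.5]]'
```

```text
t: 25.58
ee_pos: [684.8, 105.6, 52.5]
orientation: [1.277, 1.164, -1.278]
ft_force: [0.2, -0.5, -1.3]
width: 10.1
t: 25.82
ee_pos: [684.8, 105.6, 49.5]
orientation: [1.277, 1.164, -1.278]
ft_force: [0.3, -0.1, -1.4]
width: 10.0
t: 26.08
ee_pos: [684.9, 105.7, 48.1]
orientation: [1.277, 1.164, -1.278]
ft_force: [1.0, -0.6, -1.9]
width: 9.6
```

```bash
python3 -m crank '[[[0.15,0,0],[0,0,0],0.5],[[0,0,0],[0,0,0],0.5]]'; python3 -m crank '[[[0,0,0],[0,0,0],3.5],[[0,0,0],[0,0,0],3.5],[[0,0,0],[0,0,0],3.5]]'; python3 -m crank '[[[-3,0,0],[0,0,0],3.5],[[-5,0,0],[0,0,0],3.5],[[0,-3,5],[0,0,0],3.5],[[0,-3,5],[0,0,0],4],[[0,-3,5],[0,0,0],4]]'; python3 look.py j; python3 seat.py; python3 s7.py | tail -30
```

```text
t: 26.32
ee_pos: [685.1, 105.7, 47.9]
orientation: [1.278, 1.164, -1.277]
ft_force: [-3.7, -0.3, 7.4]
width: 9.9
t: 26.7
ee_pos: [685.1, 105.7, 46.7]
orientation: [1.278, 1.164, -1.278]
ft_force: [-0.5, -0.3, 0.3]
width: 33.6
t: 27.32
ee_pos: [580.4, -36.4, 127.0]
orientation: [1.277, 1.163, -1.277]
ft_force: [-0.1, -0.8, 0.3]
width: 40.2
[[717.2 118.5   6.5]
 [714.5  88.8   8. ]
 [653.2 124.6   7.2]
 [650.5  94.5   7.1]
 [624.3 127.7   7.9]
 [621.8  97.4   7.6]
 [560.3 133.5   7.5]
 [557.5 103.   11.5]]
t [222.57 152.63] world [700.3  50.6] [17.75  23.875]
t [226.25 198.3 ] world [567.7  40.4] [ 7.   25.25]
s [269.66 238.41] world [585.8  49.9] [31.   25.25]
s [246.07 235.14] world [617.  -7.] [13.375 16.875]
s [287.89 245.83] world [575.6 103.1] [15.25  19.875]
s [284.97 266.16] world [634.2 136.1] [50.5  46.75]
s [245.73 258.01] world [677.3  41.1] [33.    27.125]
s [263.93 266.  ] world [667.7  93.7] [16.625 22.   ]
[[ 647.8 -275. ]
 [ 631.3 -249.8]
 [ 594.6 -309.7]
 [ 578.  -285.5]
 [ 517.9 -285.9]
 [ 502.6 -311.8]
 [ 462.  -253.6]
 [ 447.3 -279.8]]
[[ 364.  -207.3]
 [ 379.8 -222.2]
 [ 443.1 -282.1]
 [ 500.6 -315.6]
 [ 430.8 -220.8]
 [ 460.5 -257. ]
 [ 516.  -289.2]
 [ 439.8 -134.1]
 [ 576.  -288.7]
 [ 487.3  -94.9]
 [ 646.2 -278.1]
 [ 629.7 -252.8]]
```

View pics/j_t.png

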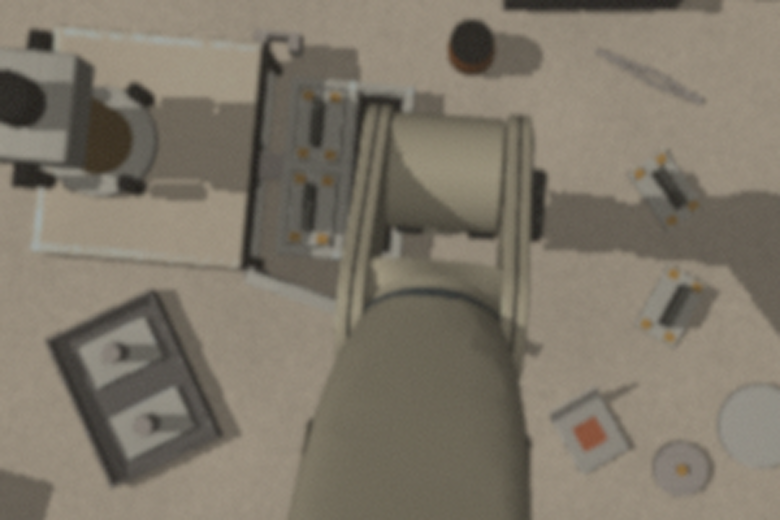

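```bash
python3 -m crank '[[[0,0,5],[-9.7,0,0],4],[[0,0,5],[-9.7,0,0],4],[[0,0,5],[-9.7,0,0],4],[[0,0,5],[-9.7,0,0],4],[[0,0,0],[0,0,0],4]]'; python3 plan.py 612 -281.6 80 0.583
```

```text
t: 28.1
ee_pos: [615.4, -231.6, 126.9]
orientation: [0.77, 1.427, -0.77]
ft_force: [-0.5, -0.1, 0.3]
width: 40.2
t 28.1 pos [ 615.4 -231.6  126.9] width 40.2 F [-0.5 -0.1  0.3] q1,q6 [-0.38  0.61]
world d [ -3.4 -50.  -46.9] | in CURRENT tool axes cm [ 4.7  -3.04  3.97] | turn deg [-0.   0.1 -0.1] | shift in tool axes AFTER turn cm [ 4.69 -3.03  3.98] q6 est after:
```

```bash
python3 -m crank '[[[0,-3,4],[0,0,0],4],[[4,0,0],[0,0,0],4],[[3,0,0],[0,0,0],4],[[0,0,0],[0,0,0],4],[[0,0,0],[0,0,0],4]]'; python3 look.py k; python3 plan.py 612 -281.6 17 0.583;  python3 s7.py | tail -22; python3 -c "
import cv2;i=cv2.imread('pics/k_s.png');cv2.imwrite('pics/k_s2.png',cv2.resize(i[100:380,30:430],None,fx=1.9,fy=1.9))"
```

```text
t: 28.72
ee_pos: [610.9, -278.3, 57.7]
orientation: [0.769, 1.429, -0.769]
ft_force: [-0.6, -0.5, 0.6]
width: 39.9
t 28.82 pos [ 611.2 -278.9   58.4] width 39.9 F [ 0.2 -0.8 -0.1] q1,q6 [-0.45  0.54]
world d [  0.8  -2.7 -41.4] | in CURRENT tool axes cm [ 4.15 -0.09  0.26] | turn deg [ 0.1  0.1 -0.1] | shift in tool axes AFTER turn cm [ 4.14 -0.08  0.27] q6 est after:
t [224.7  160.25] world [678.   44.6] [17.5   27.125]
t [221.86 191.76] world [586.6  53. ] [17.875 27.25 ]
s [269.65 238.41] world [585.8  49.9] [31.   25.25]
s [246.05 235.17] world [617.1  -7. ] [13.25  16.875]
s [287.88 245.82] world [575.6 103.1] [15.25  20.125]
s [284.95 266.17] world [634.3 136.1] [50.5  46.75]
s [245.74 258.01] world [677.3  41.1] [33.    27.125]
s [263.91 266.  ] world [667.8  93.6] [16.625 22.   ]
[]
[[ 487.8 -416.8]
 [ 528.9 -435.2]
 [ 499.3 -352.6]
 [ 486.  -319.2]
 [ 445.2 -282.2]
 [ 550.2 -408.9]
 [ 575.3 -373.6]
 [ 460.5 -257. ]
 [ 554.6 -312.3]
 [ 516.  -289.3]
 [ 594.9 -316.5]
 [ 646.1 -278.1]
 [ 629.7 -252.8]]
```

View pics/k_s2.png

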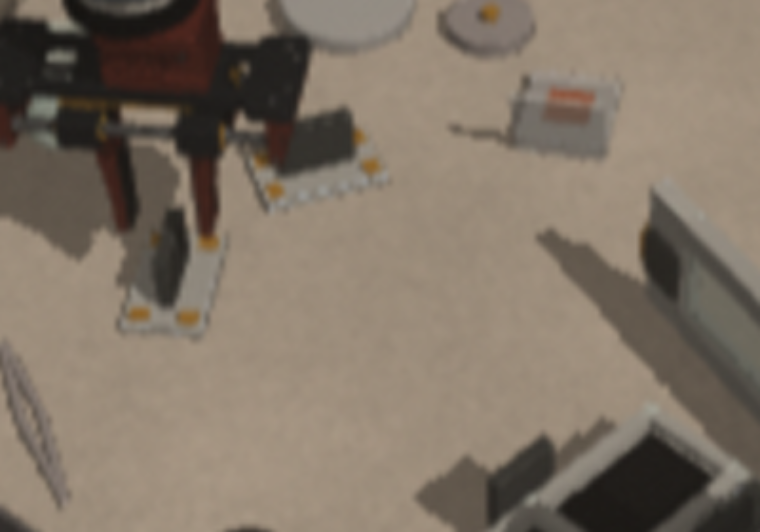

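```bash
python3 -m crank '[[[4.1,-0.08,0.22],[0,0,0],4],[[0,0,0],[0,0,0],0.5],[[0,0,0],[0,0,0],0.5],[[0,0,0],[0,0,0],0.5],[[0,0,0],[0,0,0],0.5]]'; python3 -m crank '[[[-0.5,0,0],[0,0,0],0.5],[[-2,0,0],[0,0,0],0.5],[[-4,0,0],[0,0,0],0.5],[[-4,0,0],[0,0,0],0.5],[[-2.5,0,0],[0,0,0],0.5]]'; python3 -m crank '[[[0,0,0],[0,0,0],0.5],[[0,0,0],[0,0,0],0.5]]'; python3 held.py 17.5; python3 plan.py 678.2 42 145 -0.094
```

```text
t: 29.45
ee_pos: [611.4, -281.8, 17.4]
orientation: [0.769, 1.428, -0.769]
ft_force: [-0.7, 0.1, 5.0]
width: 9.8
t: 30.08
ee_pos: [611.3, -281.8, 149.4]
orientation: [0.769, 1.427, -0.769]
ft_force: [0.0, -0.2, -2.4]
width: 9.9
t: 30.32
ee_pos: [609.8, -281.1, 145.2]
orientation: [0.769, 1.431, -0.769]
ft_force: [0.4, -0.7, -1.9]
width: 9.9
tcp [ 609.8 -281.1  145.2] yaw 0.584 n 2 carrier along tool y 2.77 dropped -2.19 res 0.02
carrier centre [ 612.1 -279.6] underside z 129.9
t 30.38 pos [ 609.6 -281.   144.6] width 10.0 F [ 0.   0.7 -2. ] q1,q6 [-0.45  0.54]
world d [ 68.6 323.    0.4] | in CURRENT tool axes cm [-2.000e-02  2.353e+01 -2.316e+01] | turn deg [38.8 -0.1  0.1] | shift in tool axes AFTER turn cm [ -0.04   3.8  -32.8 ] q6 est after:
```

```bash
python3 -m crank '[[[0,0,0],[9.7,0,0],0.5],[[0,0,0],[9.7,0,0],0.5],[[0,0,0],[9.7,0,0],0.5],[[0,0,-5.4],[9.7,0,0],0.5],[[0,0.8,-5.4],[0,0,0],0.5]]'; python3 -m crank '[[[0,0.8,-5.4],[0,0,0],0.5],[[0,0.8,-5.4],[0,0,0],0.5],[[0,0.8,-5],[0,0,0],0.5],[[0,0,0],[0,0,0],0.5],[[0,0,0],[0,0,0],0.5]]';python3 plan.py 677.7 42 87 -0.094
```

```text
t: 31.0
ee_pos: [617.4, -173.6, 143.8]
orientation: [1.279, 1.165, -1.283]
ft_force: [0.8, 0.6, -0.4]
width: 9.8
t: 31.62
ee_pos: [657.0, -19.5, 144.4]
orientation: [1.276, 1.166, -1.279]
ft_force: [-0.9, -0.3, -1.8]
width: 10.1
t 31.62 pos [657.  -19.5 144.4] width 10.1 F [-0.9 -0.3 -1.8] q1,q6 [-0.05  1.62]
world d [ 20.7  61.5 -57.4] | in CURRENT tool axes cm [ 5.73  1.5  -6.32] | turn deg [0.1 0.  0.1] | shift in tool axes AFTER turn cm [ 5.74  1.48 -6.32] q6 est after:
```

```bash
python3 -m crank '[[[0,1.5,-6.1],[0,0,0],0.5],[[3,0,-0.2],[0,0,0],0.5],[[2.7,0,0],[0,0,0],0.5],[[0,0,0],[0,0,0],0.5],[[0,0,0],[0,0,0],0.5]]';python3 held.py 17.5; python3 plan.py 677.7 42 57 -0.094
```

```text
t: 32.25
ee_pos: [679.0, 40.4, 89.3]
orientation: [1.279, 1.163, -1.278]
ft_force: [-0.1, 0.1, -1.1]
width: 9.8
tcp [679.   40.4  89.3] yaw -0.095 n 2 carrier along tool y 0.31 dropped 0.77 res 0.04
carrier centre [679.3  40.4] underside z 71.1
t 32.3 pos [679.4  40.6  90. ] width 9.5 F [ 0.1 -0.5 -1.1] q1,q6 [0.04 1.71]
world d [ -1.7   1.4 -33. ] | in CURRENT tool axes cm [ 3.29 -0.19 -0.12] | turn deg [-0.  -0.  -0.1] | shift in tool axes AFTER turn cm [ 3.3  -0.19 -0.12] q6 est after:
```

```bash
python3 -m crank '[[[1.6,-0.17,-0.12],[0,0,0],0.5],[[1.7,0,0],[0,0,0],0.5],[[0,0,0],[0,0,0],0.5],[[0,0,0],[0,0,0],0.5]]';python3 held.py 18; python3 plan.py 677.7 42 57 -0.094; python3 - <<'E'
from models import *
from workcell import *
s=get_image("side"); overlay(s,[],"pics/l.png",(215,190,315,290),6)
E
```

```text
t: 32.8
ee_pos: [676.9, 43.0, 55.5]
orientation: [1.277, 1.164, -1.278]
ft_force: [-0.3, 0.7, -2.0]
width: 9.8
tcp [676.9  43.   55.5] yaw -0.093 n 2 carrier along tool y 0.3 dropped 0.61 res 0.04
carrier centre [677.2  43. ] underside z 36.9
t 32.85 pos [677.2  43.   55.9] width 9.7 F [-0.7  0.6 -1.5] q1,q6 [0.05 1.71]
world d [ 0.5 -1.   1.1] | in CURRENT tool axes cm [-0.11  0.06  0.09] | turn deg [ 0. -0. -0.] | shift in tool axes AFTER turn cm [-0.11  0.06  0.09] q6 est after:
```

View pics/l.png

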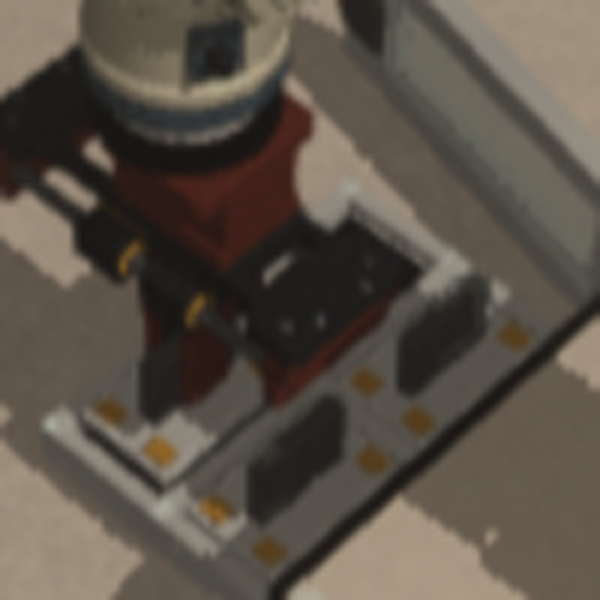

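```bash
python3 -m crank '[[[0.3,0.04,0.08],[0,0,0],0.5],[[0,0,0],[0,0,0],0.5]]';python3 -m crank '[[[0.3,0,0],[0,0,0],0.5],[[0,0,0],[0,0,0],0.5]]'; python3 -m crank '[[[0.15,0,0],[0,0,0],0.5],[[0,0,0],[0,0,0],0.5]]'
```

```text
t: 33.15
ee_pos: [677.3, 42.1, 52.7]
orientation: [1.278, 1.164, -1.278]
ft_force: [-0.8, -0.1, -1.5]
width: 9.8
t: 33.4
ee_pos: [677.2, 42.1, 49.5]
orientation: [1.277, 1.164, -1.278]
ft_force: [0.4, 0.5, -1.5]
width: 9.6
t: 33.65
ee_pos: [677.3, 42.1, 48.2]
orientation: [1.277, 1.164, -1.278]
ft_force: [0.6, -0.1, -1.9]
width: 9.7
```

```bash
python3 -m crank '[[[0.12,0,0],[0,0,0],0.5],[[0,0,0],[0,0,0],0.5]]'; python3 -m crank '[[[0,0,0],[0,0,0],3.5],[[0,0,0],[0,0,0],3.5],[[0,0,0],[0,0,0],3.5]]'; python3 -m crank '[[[-3,0,0],[0,0,0],3.5],[[-5,0,0],[0,0,0],3.5],[[-1,-3,5],[0,0,0],3.5],[[0,-3,5],[0,0,0],4],[[0,-3,5],[0,0,0],4]]'; python3 look.py m; python3 seat.py; python3 s7.py | tail -22
```

```text
t: 33.9
ee_pos: [677.5, 42.1, 47.4]
orientation: [1.278, 1.163, -1.277]
ft_force: [-1.5, 0.1, 1.7]
width: 10.3
t: 34.28
ee_pos: [677.4, 42.1, 47.0]
orientation: [1.278, 1.164, -1.278]
ft_force: [0.3, 0.3, 0.2]
width: 34.0
t: 34.9
ee_pos: [572.9, -100.0, 137.5]
orientation: [1.277, 1.163, -1.276]
ft_force: [-0.2, -1.1, -0.1]
width: 39.6
[[717.1 118.6  10.1]
 [714.6  88.8  11.5]
 [711.7  54.6  14.2]
 [708.7  24.9  13.5]
 [653.1 124.6  10.2]
 [650.4  94.5   9.6]
 [647.8  60.6  10.1]
 [645.1  30.8   9.8]
 [624.4 127.7  11.6]
 [621.7  97.4  10.8]
 [560.3 133.6  10.9]
 [557.5 103.1  15. ]]
t [221.86 191.77] world [586.6  53. ] [18.125 27.625]
s [269.65 238.41] world [585.8  49.8] [31.   25.25]
s [246.03 235.22] world [617.3  -7. ] [13.375 17.375]
s [287.89 245.82] world [575.6 103.1] [15.25 20.  ]
s [245.6  251.91] world [662.1  28.2] [16.5  19.75]
s [284.97 266.16] world [634.2 136.1] [50.5  46.75]
s [263.92 265.99] world [667.7  93.6] [16.625 22.   ]
[[ 517.8 -286. ]
 [ 502.5 -311.8]
 [ 462.  -253.6]
 [ 447.5 -279.6]]
[[ 367.2 -265.6]
 [ 413.9 -309.3]
 [ 445.2 -282.3]
 [ 415.6 -226.2]
 [ 406.1 -177.7]
 [ 500.5 -315.6]
 [ 459.6 -255.7]
 [ 516.  -289.3]
 [ 460.9 -175.5]]
```

View pics/m_t.png

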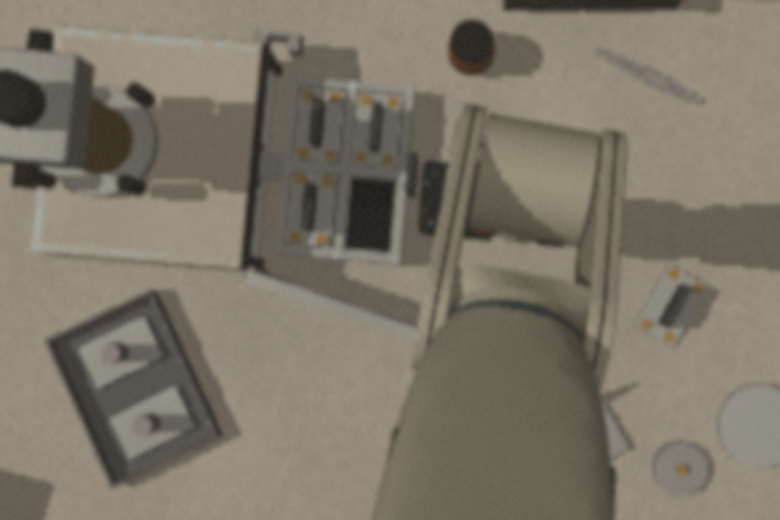

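```bash
python3 -m crank '[[[0,0,5],[8.3,0,0],4],[[0,0,5],[8.3,0,0],4],[[0,0,5],[8.3,0,0],4],[[0,0,0],[0,0,0],4],[[0,0,0],[0,0,0],4]]'; python3 plan.py 481.5 -284.3 80 -0.528
```

```text
t: 35.67
ee_pos: [539.5, -242.8, 137.0]
orientation: [1.586, 0.912, -1.585]
ft_force: [0.5, 0.1, 0.5]
width: 40.1
t 35.67 pos [ 539.5 -242.8  137. ] width 40.1 F [0.5 0.1 0.5] q1,q6 [-0.44  1.65]
world d [-58.  -41.5 -57. ] | in CURRENT tool axes cm [ 5.7  -2.93  6.5 ] | turn deg [ 0.1 -0.  -0. ] | shift in tool axes AFTER turn cm [ 5.7  -2.92  6.5 ] q6 est after:
```

```bash
python3 -m crank '[[[0,-1.5,3.3],[0,0,0],4],[[0,-1.4,3.2],[0,0,0],4],[[4,0,0],[0,0,0],4],[[3,0,0],[0,0,0],4],[[0,0,0],[0,0,0],4]]'; python3 look.py n; python3 plan.py 481.5 -284.3 17 -0.528;  python3 s7.py | tail -12; python3 -c "
import cv2;i=cv2.imread('pics/n_s.png');cv2.imwrite('pics/n_s2.png',cv2.resize(i[100:380,30:430],None,fx=1.9,fy=1.9))"
```

```text
t: 36.3
ee_pos: [480.4, -282.9, 65.3]
orientation: [1.584, 0.917, -1.587]
ft_force: [0.1, -0.7, -0.5]
width: 40.4
t 36.4 pos [ 481.9 -284.3   67.6] width 39.8 F [0.6 0.3 0.6] q1,q6 [-0.55  1.54]
world d [ -0.4   0.  -50.6] | in CURRENT tool axes cm [ 5.06 -0.04  0.02] | turn deg [ 0.1 -0.  -0. ] | shift in tool axes AFTER turn cm [ 5.06 -0.04  0.02] q6 est after:
s [246.02 235.22] world [617.3  -7. ] [13.5   17.625]
s [287.88 245.81] world [575.5 103.1] [15.25  20.125]
s [245.58 251.89] world [662.1  28.1] [16.75  19.875]
s [284.97 266.16] world [634.2 136.1] [50.5  46.75]
s [263.9  265.99] world [667.7  93.6] [16.625 22.125]
[[ 462.1 -253.8]]
[[ 425.2 -340. ]
 [ 440.  -317.5]
 [ 445.2 -282.3]
 [ 500.6 -315.6]
 [ 460.5 -257. ]
 [ 516.  -289.2]]
```

View pics/n_s2.png

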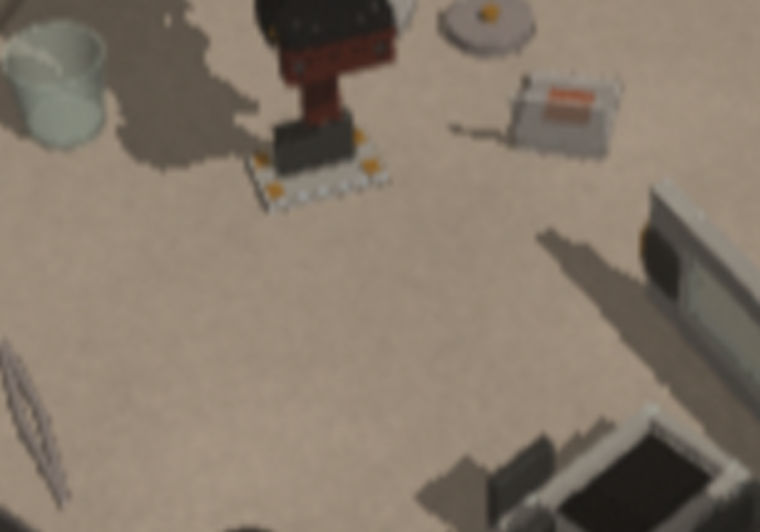

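Carrier c3 hasn't moved (fin at about (312,140) in the zoom) and the gripper is centred over it. Next I descend and grip.

```bash
python3 -m crank '[[[5,-0.04,0],[0,0,0],4],[[0,0,0],[0,0,0],0.5],[[0,0,0],[0,0,0],0.5],[[0,0,0],[0,0,0],0.5],[[0,0,0],[0,0,0],0.5]]'; python3 -m crank '[[[-0.5,0,0],[0,0,0],0.5],[[-2,0,0],[0,0,0],0.5],[[-4,0,0],[0,0,0],0.5],[[-4,0,0],[0,0,0],0.5],[[-2.5,0,0],[0,0,0],0.5]]'; python3 -m crank '[[[0,0,0],[0,0,0],0.5],[[0,0,0],[0,0,0],0.5]]'; python3 held.py 17.5; python3 plan.py 584.6 50.8 145 -0.094
```

```text
t: 37.02
ee_pos: [481.7, -285.6, 19.0]
orientation: [1.587, 0.909, -1.584]
ft_force: [-0.1, 0.9, 7.1]
width: 10.2
t: 37.65
ee_pos: [481.1, -285.4, 150.4]
orientation: [1.587, 0.908, -1.584]
ft_force: [0.9, 0.7, -1.8]
width: 9.6
t: 37.9
ee_pos: [480.0, -284.7, 146.7]
orientation: [1.586, 0.912, -1.587]
ft_force: [-0.3, 1.0, -2.3]
width: 10.0
tcp [ 480.  -284.7  146.7] yaw -0.528 n 4 carrier along tool y -1.13 dropped 1.69 res 0.3
carrier centre [ 479.  -284.1] underside z 127.6
t 37.95 pos [ 479.7 -284.5  146.2] width 9.7 F [ 0.2  0.8 -1.4] q1,q6 [-0.56  1.54]
world d [104.9 335.3  -1.2] | in CURRENT tool axes cm [  0.14  -7.83 -34.25] | turn deg [-24.9  -0.    0.1] | shift in tool axes AFTER turn cm [  0.12   7.29 -34.36] q6 est after:
```

```bash
python3 -m crank '[[[0,0,0],[-8.3,0,0],0.5],[[0,0,0],[-8.3,0,0],0.5],[[0,0,0],[-8.3,0,0],0.5],[[0,1.2,-5.6],[0,0,0],0.5],[[0,1.2,-5.6],[0,0,0],0.5]]'; python3 -m crank '[[[0,1.2,-5.6],[0,0,0],0.5],[[0,1.2,-5.6],[0,0,0],0.5],[[0,1.2,-5],[0,0,0],0.5],[[0,0,0],[0,0,0],0.5],[[0,0,0],[0,0,0],0.5]]';python3 plan.py 585.4 50.8 87 -0.094
```

```text
t: 38.58
ee_pos: [514.2, -174.7, 145.6]
orientation: [1.279, 1.165, -1.281]
ft_force: [0.0, 0.2, -1.3]
width: 9.3
t: 39.2
ee_pos: [564.8, -17.9, 145.9]
orientation: [1.276, 1.166, -1.279]
ft_force: [-0.1, -0.2, -2.4]
width: 9.7
t 39.2 pos [564.8 -17.9 145.9] width 9.7 F [-0.1 -0.2 -2.4] q1,q6 [-0.05  1.61]
world d [ 20.6  68.7 -58.9] | in CURRENT tool axes cm [ 5.88  1.43 -7.04] | turn deg [0.1 0.  0.1] | shift in tool axes AFTER turn cm [ 5.89  1.41 -7.03] q6 est after:
```

```bash
python3 -m crank '[[[0,0.7,-3.5],[0,0,0],0.5],[[0,0.6,-3.4],[0,0,0],0.5],[[3,0,0],[0,0,0],0.5],[[2.7,0,0],[0,0,0],0.5],[[0,0,0],[0,0,0],0.5]]';python3 -m crank '[[[0,0,0],[0,0,0],0.5]]';python3 held.py 19; python3 plan.py 585.4 50.8 57 -0.094
```

```text
t: 39.83
ee_pos: [582.9, 48.1, 87.8]
orientation: [1.276, 1.166, -1.283]
ft_force: [-0.7, -0.8, -1.8]
width: 10.1
t: 39.95
ee_pos: [585.4, 48.7, 90.6]
orientation: [1.279, 1.163, -1.279]
ft_force: [-0.5, 0.4, -1.3]
width: 9.9
tcp [585.4  48.7  90.6] yaw -0.095 n 2 carrier along tool y -1.26 dropped 1.21 res 0.12
carrier centre [584.2  48.8] underside z 70.4
t 40.0 pos [585.8  48.9  91. ] width 9.9 F [ 0.6  0.1 -1.2] q1,q6 [0.06 1.73]
world d [ -0.4   1.9 -34. ] | in CURRENT tool axes cm [ 3.4  -0.06 -0.18] | turn deg [-0.  -0.  -0.1] | shift in tool axes AFTER turn cm [ 3.4  -0.06 -0.18] q6 est after:
```

```bash
python3 -m crank '[[[1.6,-0.05,-0.18],[0,0,0],0.5],[[1.6,0,0],[0,0,0],0.5],[[0,0,0],[0,0,0],0.5],[[0,0,0],[0,0,0],0.5],[[0,0,0],[0,0,0],0.5]]';python3 held.py 19; python3 plan.py 585.4 50.8 57 -0.094; python3 - <<'E'
from models import *
from workcell import *
s=get_image("side"); overlay(s,[],"pics/p.png",(215,190,315,290),6)
E
```

```text
t: 40.62
ee_pos: [585.1, 51.7, 58.4]
orientation: [1.278, 1.163, -1.277]
ft_force: [0.4, -0.9, -1.3]
width: 9.8
tcp [585.1  51.7  58.4] yaw -0.093 n 2 carrier along tool y -1.14 dropped 0.9 res 0.08
carrier centre [584.   51.8] underside z 38.5
t 40.67 pos [585.1  51.6  58.4] width 10.0 F [-0.8 -0.2 -1.7] q1,q6 [0.07 1.73]
world d [ 0.3 -0.8 -1.4] | in CURRENT tool axes cm [0.14 0.03 0.08] | turn deg [ 0. -0. -0.] | shift in tool axes AFTER turn cm [0.14 0.03 0.08] q6 est after:
```

View pics/p.png

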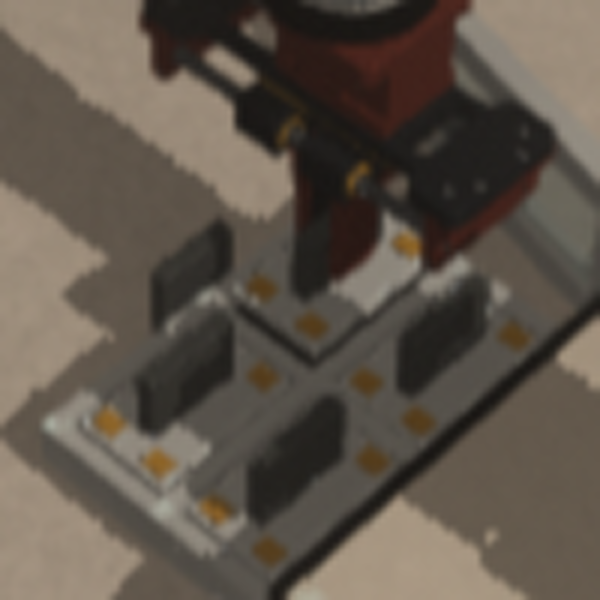

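```bash
python3 -m crank '[[[0.4,0.06,0.07],[0,0,0],0.5],[[0,0,0],[0,0,0],0.5]]';python3 -m crank '[[[0.3,0,0],[0,0,0],0.5],[[0,0,0],[0,0,0],0.5]]'; python3 -m crank '[[[0.15,0,0],[0,0,0],0.5],[[0,0,0],[0,0,0],0.5]]'; python3 -m crank '[[[0.12,0,0],[0,0,0],0.5],[[0,0,0],[0,0,0],0.5]]'
```

```text
t: 40.98
ee_pos: [585.2, 50.8, 53.8]
orientation: [1.277, 1.164, -1.278]
ft_force: [0.1, -0.3, -2.4]
width: 10.3
t: 41.22
ee_pos: [585.2, 50.8, 50.8]
orientation: [1.277, 1.164, -1.278]
ft_force: [0.3, -0.1, -1.9]
width: 10.0
t: 41.48
ee_pos: [585.3, 50.8, 49.5]
orientation: [1.277, 1.164, -1.278]
ft_force: [0.4, 0.7, -2.3]
width: 9.5
t: 41.72
ee_pos: [585.4, 50.8, 49.0]
orientation: [1.278, 1.164, -1.277]
ft_force: [-2.2, -0.4, 3.3]
width: 9.7
```

```bash
python3 -m crank '[[[0,0,0],[0,0,0],3.5],[[0,0,0],[0,0,0],3.5],[[0,0,0],[0,0,0],3.5]]'; python3 -m crank '[[[-3,0,0],[0,0,0],3.5],[[-5,0,0],[0,0,0],3.5],[[-1,0,6],[0,0,0],3.5],[[0,0,6],[0,0,0],4],[[0,0,6],[0,0,0],4]]'; python3 look.py q; python3 seat.py; python3 plan.py 618 -250 100 1.477
```

```text
t: 42.1
ee_pos: [585.4, 50.8, 48.3]
orientation: [1.278, 1.164, -1.278]
ft_force: [-0.3, -0.7, -0.1]
width: 34.0
t: 42.72
ee_pos: [568.6, -129.9, 138.8]
orientation: [1.277, 1.163, -1.276]
ft_force: [0.8, -0.0, -0.3]
width: 40.3
[[717.2 118.7   9.8]
 [714.1  56.4  13.6]
 [714.6  88.8  11.6]
 [711.1  26.8  14.8]
 [653.1 124.9  11.2]
 [650.4  94.8  10.1]
 [650.   62.5  10.4]
 [647.5  32.4  10.5]
 [624.4 127.6  10.6]
 [621.6  97.7  10.5]
 [618.   63.7  10.8]
 [615.2  33.2  11.8]
 [560.2 133.5  10.4]
 [557.4 103.   14.9]
 [553.7  69.5  13.6]
 [551.   39.6  12.9]]
t 42.88 pos [ 568.2 -131.   138.4] width 39.9 F [-0.   0.5 -0.7] q1,q6 [-0.25  1.42]
world d [  49.8 -119.   -38.4] | in CURRENT tool axes cm [ 3.85  6.11 11.36] | turn deg [89.8 -0.  -0. ] | shift in tool axes AFTER turn cm [ 3.84 11.38 -6.07] q6 est after:
```

View pics/q_t.png

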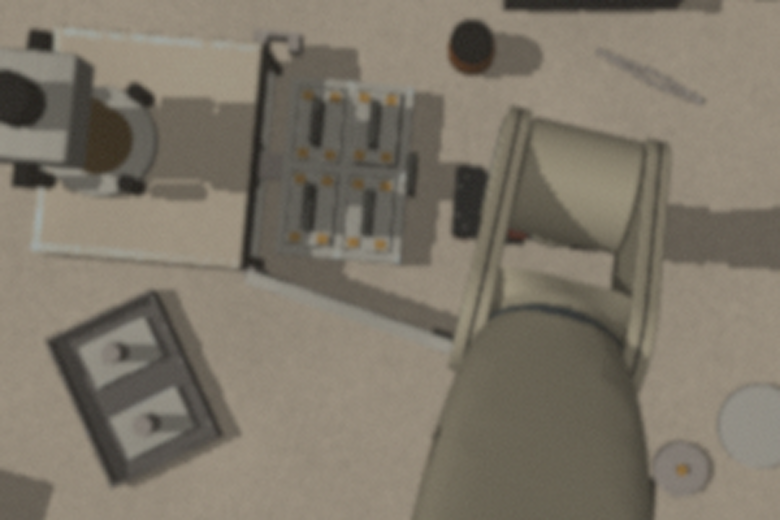

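View pics/q_s.png

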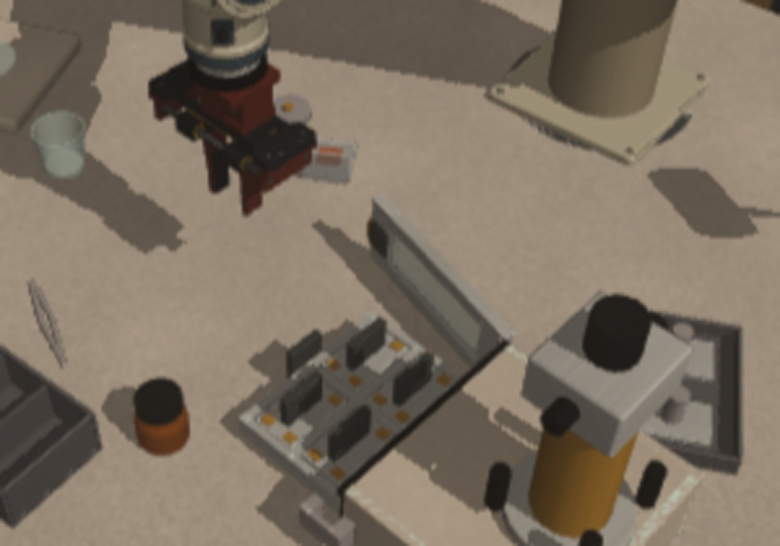

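```bash
python3 - <<'E'
from dots import *
import pickle
t,s=pickle.load(open("last.pkl","rb"))
B=np.array([.9,1.6])
d=dots(s,(220,212,308,288),18); w=np.array([unproj(s,x[:2],38)[:2] for x in d])+B
print(np.c_[w,d[:,2]].round(1))
it=[((680.7-.9,44.5-1.6,-.094),rect(-40,40,-25,25,38),(0,0,255)),((680.7-.9,44.5-1.6,-.094),rect(-25,25,-5,5,76),(0,255,0)),
((683.9-.9,106.7-1.6,-.094),rect(-40,40,-25,25,38),(0,0,255)),((683.9-.9,106.7-1.6,-.094),rect(-25,25,-5,5,76),(0,255,0)),
((584.5-.9,51.5-1.6,-.094),rect(-40,40,-25,25,38),(0,0,255)),((584.5-.9,51.5-1.6,-.094),rect(-25,25,-5,5,76),(0,255,0))]
overlay(s,it,"pics/r.png",(220,212,308,288),8); overlay(s,[],"pics/r0.png",(220,212,308,288),8)
E
```

```text
[[553.9  69.2  15.8]
 [615.4  32.9  14.8]
 [560.8 133.4  14.8]
 [618.5  63.7  13.2]
 [621.8  97.5  14.8]
 [650.5  62.4  14.5]
 [624.6 127.4  16.1]
 [710.9  26.4  18.7]
 [653.6 124.7  16.9]
 [714.1  56.5  16.9]
 [714.9  88.5  18.5]
 [717.4 118.7  16.4]]
```

View pics/r.png

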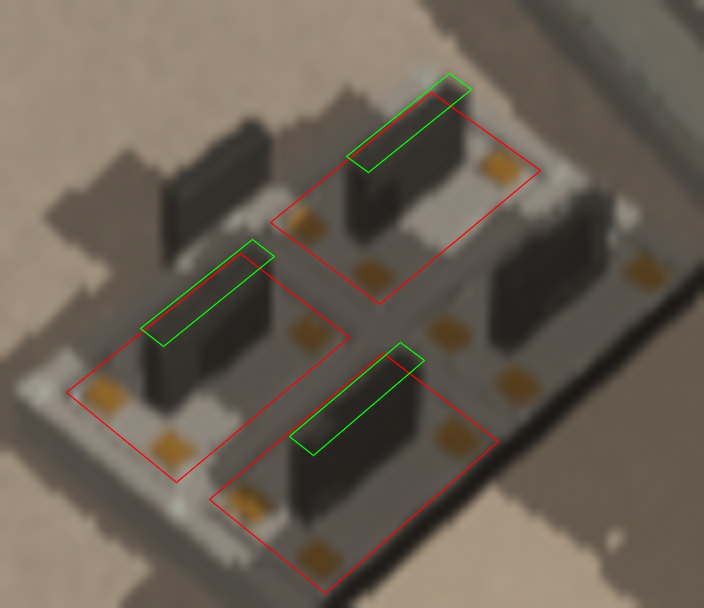

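View pics/r0.png

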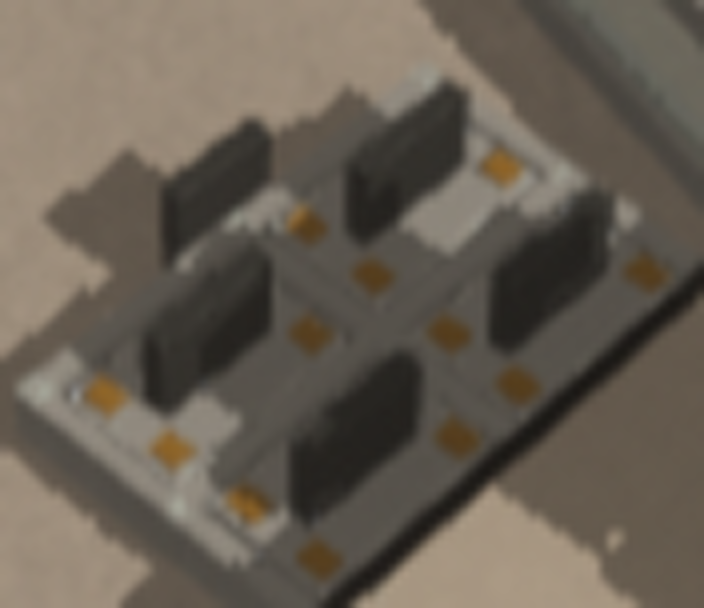

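```bash
python3 -m crank '[[[0,0,0],[-10,0,0],1],[[0,0,0],[-10,0,0],0],[[0,0,0],[-10,0,0],0],[[0,0,0],[-10,0,0],0],[[0,0,0],[-10,0,0],0]]'; python3 -m crank '[[[0,0,0],[-10,0,0],0],[[0,0,0],[-10,0,0],0],[[0,0,0],[-10,0,0],0],[[0,0,0],[-10,0,0],0],[[0,0,0],[0,0,0],0]]'; python3 plan.py 622.8 -45 40 1.477
```

```text
t: 43.5
ee_pos: [568.7, -126.8, 138.2]
orientation: [0.613, 1.483, -0.613]
ft_force: [0.5, 0.7, 0.3]
width: 0.4
t: 44.12
ee_pos: [568.6, -127.1, 138.2]
orientation: [0.074, 1.57, -0.073]
ft_force: [0.5, 0.2, 0.2]
width: 0.3
t 44.12 pos [ 568.6 -127.1  138.2] width 0.3 F [0.5 0.2 0.2] q1,q6 [-0.24 -0.15]
world d [ 54.2  82.1 -98.2] | in CURRENT tool axes cm [9.82 8.67 4.63] | turn deg [ 0. -0. -0.] | shift in tool axes AFTER turn cm [9.82 8.68 4.62] q6 est after:
```

```bash
python3 -m crank '[[[0,4,4.6],[0,0,0],0],[[4,2,0],[0,0,0],0],[[4,2,0],[0,0,0],0],[[1.8,0,0],[0,0,0],0],[[0,0,0],[0,0,0],0]]'; python3 look.py u;python3 plan.py 626.1 -10 40 1.477
```

```text
t: 44.75
ee_pos: [621.0, -53.0, 39.4]
orientation: [0.074, 1.572, -0.074]
ft_force: [0.2, 0.1, 0.6]
width: 0.5
t 44.85 pos [622.6 -53.7  41.4] width 0.5 F [-0.3  0.2  0.5] q1,q6 [-0.11 -0.01]
world d [ 3.5 43.7 -1.4] | in CURRENT tool axes cm [ 0.14  4.38 -0.07] | turn deg [-0.1  0.1  0. ] | shift in tool axes AFTER turn cm [ 0.14  4.38 -0.06] q6 est after:
```

View pics/u_s.png

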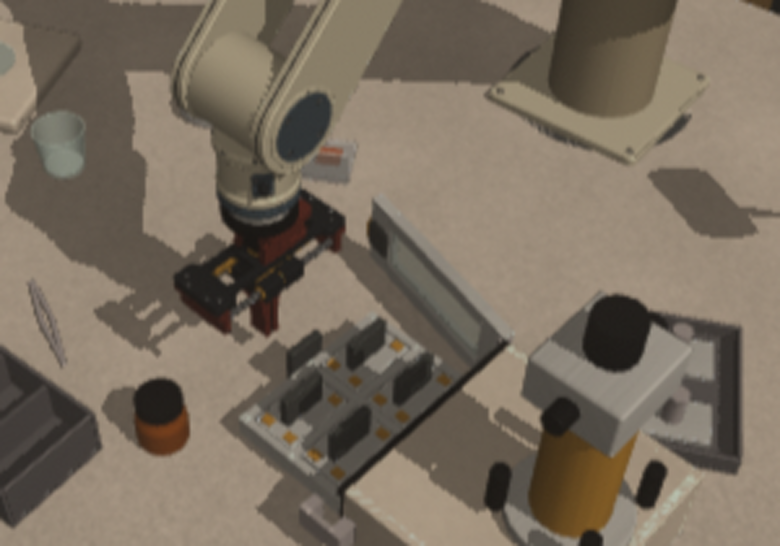

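```bash
python3 -m crank '[[[0,2,0],[0,0,0],0],[[0,1.5,0],[0,0,0],0],[[0,0.8,0],[0,0,0],0],[[0,0.8,0],[0,0,0],0],[[0,0.8,0],[0,0,0],0]]'; python3 -m crank '[[[0,1,0],[0,0,0],0],[[0,1,0],[0,0,0],0],[[0,1,0],[0,0,0],0],[[0,1,0],[0,0,0],0],[[0,1,0],[0,0,0],0]]'; python3 look.py v
```

```text
t: 45.48
ee_pos: [627.6, 6.1, 40.6]
orientation: [0.073, 1.569, -0.073]
ft_force: [0.1, -2.9, 1.2]
width: 0.6
t: 46.1
ee_pos: [632.1, 56.2, 40.4]
orientation: [0.073, 1.57, -0.073]
ft_force: [0.3, -2.1, 1.0]
width: 0.1
```

View pics/v_s.png

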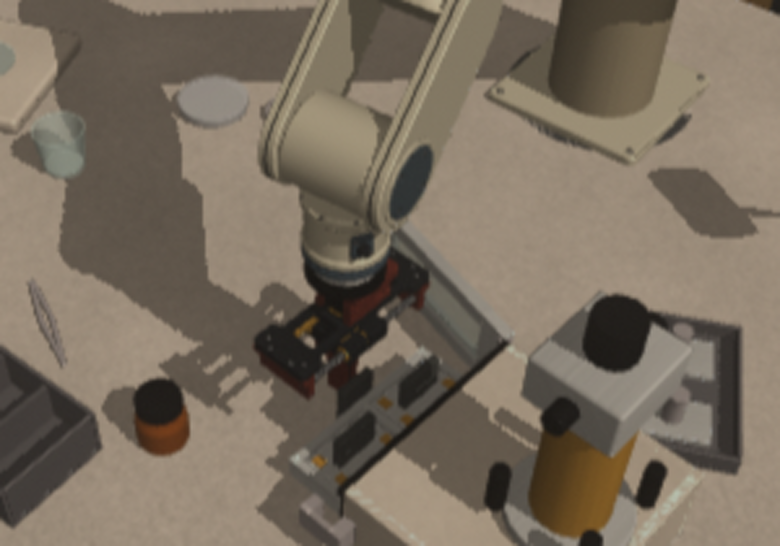

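```bash
python3 -m crank '[[[0,1.2,0],[0,0,0],0],[[0,1.2,0],[0,0,0],0],[[0,1.2,0],[0,0,0],0],[[0,1.2,0],[0,0,0],0],[[0,1.2,0],[0,0,0],0]]'; python3 -m crank '[[[0,1,0],[0,0,0],0],[[0,0.8,0],[0,0,0],0],[[0,0.6,0],[0,0,0],0]]'; python3 -m crank '[[[0,0.3,0],[0,0,0],0],[[0,0.3,0],[0,0,0],0],[[0,0.3,0],[0,0,0],0]]'
```

```text
t: 46.82
ee_pos: [637.2, 116.1, 40.1]
orientation: [0.073, 1.571, -0.073]
ft_force: [-1.5, -2.3, -0.9]
width: 0.2
t: 47.2
ee_pos: [639.9, 139.7, 40.4]
orientation: [0.073, 1.57, -0.073]
ft_force: [-0.9, -1.8, -1.1]
width: 0.3
t: 47.58
ee_pos: [640.8, 148.1, 40.5]
orientation: [0.074, 1.569, -0.074]
ft_force: [-1.0, -2.5, -0.7]
width: 0.6
```

```bash
python3 -m crank '[[[0,0.3,0],[0,0,0],0],[[0,0.2,0],[0,0,0],0],[[0,0,0],[0,0,0],0]]';  python3 -m crank '[[[0,0.2,0],[0,0,0],0],[[0,0,0],[0,0,0],0]]';python3 -m crank '[[[0,0.2,0],[0,0,0],0],[[0,0,0],[0,0,0],0]]';
```

```text
t: 47.95
ee_pos: [641.2, 152.1, 40.5]
orientation: [0.072, 1.57, -0.074]
ft_force: [-0.5, -7.9, -0.0]
width: 0.5
t: 48.2
ee_pos: [641.1, 152.2, 40.5]
orientation: [0.07, 1.57, -0.076]
ft_force: [-0.6, -15.4, 2.3]
width: 0.9
t: 48.45
ee_pos: [641.1, 152.2, 40.5]
orientation: [0.068, 1.571, -0.078]
ft_force: [-1.5, -24.4, 5.7]
width: 0.4
```

```bash
python3 -m crank '[[[0,-1,0],[0,0,0],0],[[0,-4,0],[0,0,0],0],[[-2,-5,0],[0,0,0],0],[[-5,0,0],[0,0,0],0],[[-5,0,0],[0,0,0],0]]'; python3 look.py w; python3 plan.py 405 40 150 -0.358
```

```text
t: 49.08
ee_pos: [632.3, 57.1, 161.6]
orientation: [0.075, 1.569, -0.074]
ft_force: [0.9, 0.4, 0.7]
width: 0.5
t 49.17 pos [636.4  58.  166.8] width 0.6 F [-0.1  0.3  0.4] q1,q6 [0.07 0.17]
world d [-231.4  -18.   -16.8] | in CURRENT tool axes cm [  1.41  -3.96 -22.89] | turn deg [-74.9   0.6   0.3] | shift in tool axes AFTER turn cm [ 1.68 21.04 -9.8 ] q6 est after:
```

View pics/w_t.png

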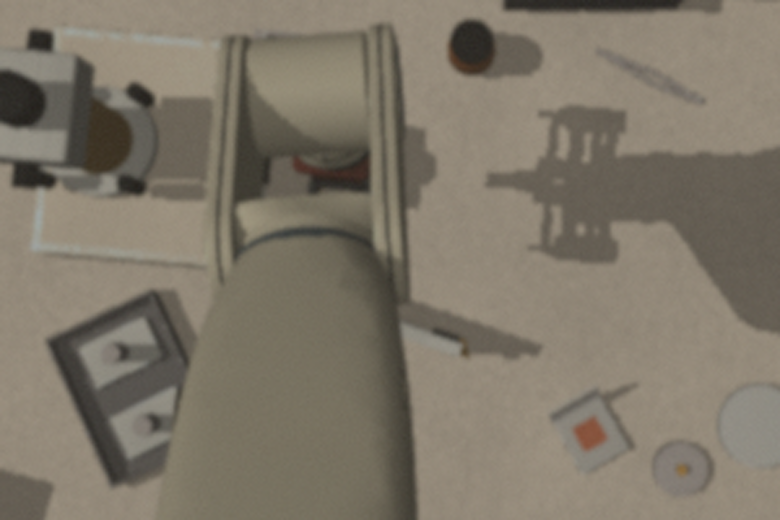

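View pics/w_s.png

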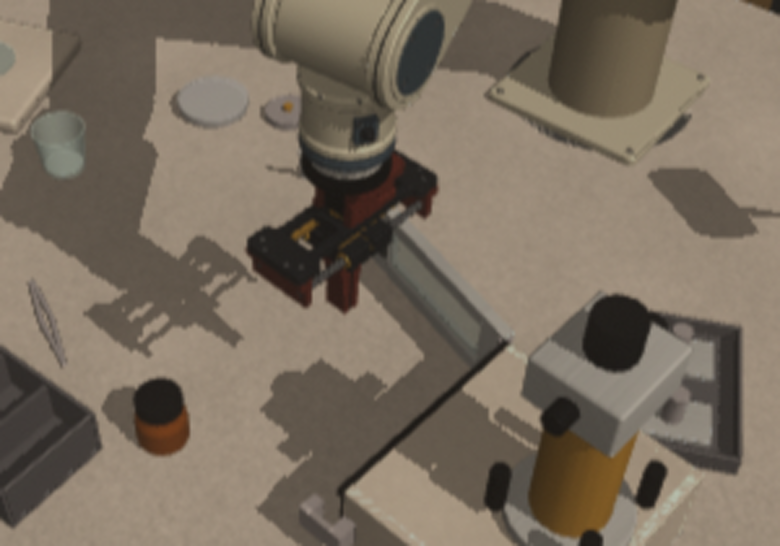

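```bash
python3 -m crank '[[[0,0,-5],[10,0,0],0],[[0,0,-5],[10,0,0],0],[[0,-1,-5],[10,0,0],0],[[0,-2,-4],[10,0,0],0],[[0,-3,-3],[10,0,0],0]]'; python3 -m crank '[[[0,0,0],[10,0,0],0],[[0,0,0],[10,0,0],0],[[0,0,0],[10,0,0],0],[[0,0,0],[10,0,0],0],[[0,0,0],[10,0,0],0]]'; python3 -m crank '[[[0,0,0],[5,0,0],0],[[0,0,0],[0,0,0],0]]'; python3 plan.py 405 40 150 -0.358
```

```text
t: 49.8
ee_pos: [396.6, 95.6, 160.1]
orientation: [0.758, 1.435, -0.756]
ft_force: [0.7, 0.5, -0.9]
width: 0.5
t: 50.42
ee_pos: [398.2, 95.3, 160.2]
orientation: [1.408, 1.068, -1.407]
ft_force: [0.4, 0.0, -0.3]
width: 0.5
t: 50.68
ee_pos: [398.1, 95.2, 160.2]
orientation: [1.466, 1.021, -1.465]
ft_force: [0.0, -0.3, 0.8]
width: 0.4
t 50.67 pos [398.1  95.2 160.2] width 0.4 F [ 0.  -0.3  0.8] q1,q6 [0.21 2.13]
world d [  6.9 -55.2 -10.2] | in CURRENT tool axes cm [1.01 2.56 4.94] | turn deg [ 0.2 -0.  -0. ] | shift in tool axes AFTER turn cm [1.02 2.58 4.93] q6 est after:
```

```bash
python3 plan.py 417.6 54.1 42 -0.358; python3 -m crank '[[[0,1.6,2.5],[0,0,0],0],[[3,1.6,2.0],[0,0,0],0],[[4,0,0],[0,0,0],0],[[4,0,0],[0,0,0],0],[[0.8,0,0],[0,0,0],0]]'; python3 -m crank '[[[0,0,0],[0,0,0],0],[[0,0,0],[0,0,0],0]]'; python3 look.py x;python3 plan.py 417.6 54.1 42 -0.358
```

```text
t 50.67 pos [398.1  95.2 160.2] width 0.4 F [ 0.  -0.3  0.8] q1,q6 [0.21 2.13]
world d [  19.5  -41.1 -118.2] | in CURRENT tool axes cm [11.82  3.25  3.18] | turn deg [ 0.2 -0.  -0. ] | shift in tool axes AFTER turn cm [11.82  3.26  3.17] q6 est after:
t: 51.3
ee_pos: [410.9, 41.5, 40.5]
orientation: [1.462, 1.023, -1.469]
ft_force: [0.6, -0.2, 0.5]
width: 0.6
t: 51.55
ee_pos: [413.5, 41.7, 43.5]
orientation: [1.467, 1.019, -1.463]
ft_force: [0.2, 0.8, -0.6]
width: 0.5
t 51.65 pos [413.4  41.7  43.6] width 0.2 F [-0.1  0.3 -1.1] q1,q6 [0.07 2.  ]
world d [ 4.2 12.4 -1.6] | in CURRENT tool axes cm [ 0.16 -0.04 -1.31] | turn deg [ 0.2 -0.1 -0.1] | shift in tool axes AFTER turn cm [ 0.16 -0.04 -1.31] q6 est after:
```

View pics/x_s.png

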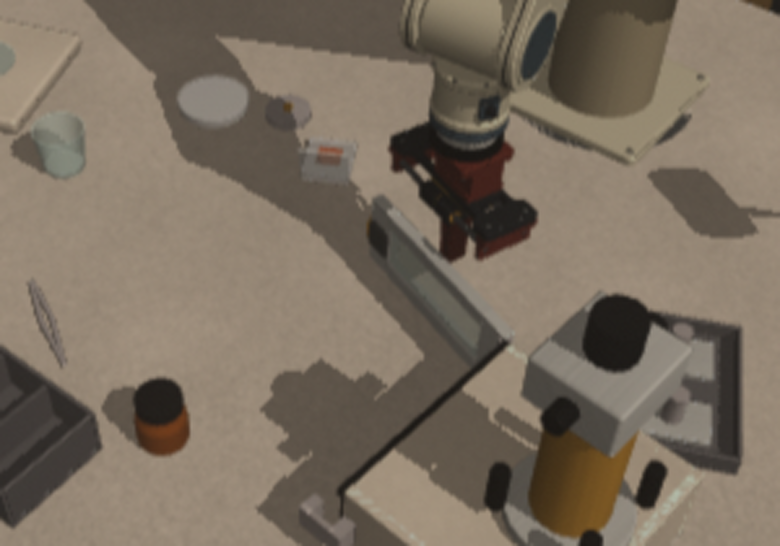

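```bash
python3 -m crank '[[[0,1,0],[0,0,0],0],[[0,1,0],[0,0,0],0],[[0,0.7,0],[0,0,0],0],[[0,0.3,0],[0,0,0],0]]';  python3 -m crank '[[[0,1.43,0.16],[-5,0,0],0],[[0,1.43,0.16],[-5,0,0],0],[[0,1.43,0.16],[-5,0,0],0],[[0,1.43,0.16],[-5,0,0],0],[[0,1.43,0.16],[-5,0,0],0]]'; cat > door.py <<'E'
from models import *
from workcell import *
o=get_obs();p=o["ee_pos"][:2]; M=R.from_rotvec(o["orientation"]).as_matrix()
H=np.array([522.5,174.9]);ex=np.array([.0937,.9956]);ey=np.array([-.9956,.0937])
d=p-H; yaw=np.arctan2(M[1,1],M[0,1]); q=(1.477-yaw+np.pi)%(2*np.pi)-np.pi
u=-np.sin(q)*ex-np.cos(q)*ey; n=-np.cos(q)*ex+np.sin(q)*ey
print("t",round(o["t"],2),"tool-q",round(q,3),"r",(d@u).round(1),"offset",(d@n).round(1),"z",o["ee_pos"][2].round(1),"q6",o["qpos"][5].round(2))
E
python3 door.py
```

```text
t: 52.15
ee_pos: [441.3, 30.8, 42.4]
orientation: [1.466, 1.019, -1.466]
ft_force: [0.6, -0.7, -0.5]
width: 0.4
t: 52.78
ee_pos: [508.8, 10.3, 42.1]
orientation: [1.147, 1.249, -1.148]
ft_force: [-1.3, 1.7, 0.6]
width: 0.6
t 52.77 tool-q 1.393 r 162.9 offset 27.4 z 42.1 q6 1.48
```

```bash
python3 -m crank '[[[0,1.43,0.16],[-5,0,0],0],[[0,1.43,0.16],[-5,0,0],0],[[0,1.43,0.16],[-5,0,0],0],[[0,1.43,0.16],[-5,0,0],0],[[0,1.43,0.16],[-5,0,0],0]]'; python3 door.py; python3 -m crank '[[[0,1.43,0.16],[-5,0,0],0],[[0,1.43,0.16],[-5,0,0],0],[[0,1.43,0.16],[-5,0,0],0],[[0,1.43,0.16],[-5,0,0],0]]'; python3 door.py; python3 look.py y
```

```text
t: 53.4
ee_pos: [579.4, 20.7, 42.0]
orientation: [0.818, 1.413, -0.819]
ft_force: [-1.8, 0.7, -0.4]
width: 0.7
t 53.4 tool-q 0.957 r 162.1 offset 27.2 z 42.0 q6 1.07
t: 53.9
ee_pos: [628.5, 50.1, 41.9]
orientation: [0.548, 1.502, -0.55]
ft_force: [-0.9, 0.2, -0.2]
width: 0.6
t 53.9 tool-q 0.608 r 161.5 offset 26.9 z 41.9 q6 0.76
```

View pics/y_s.png

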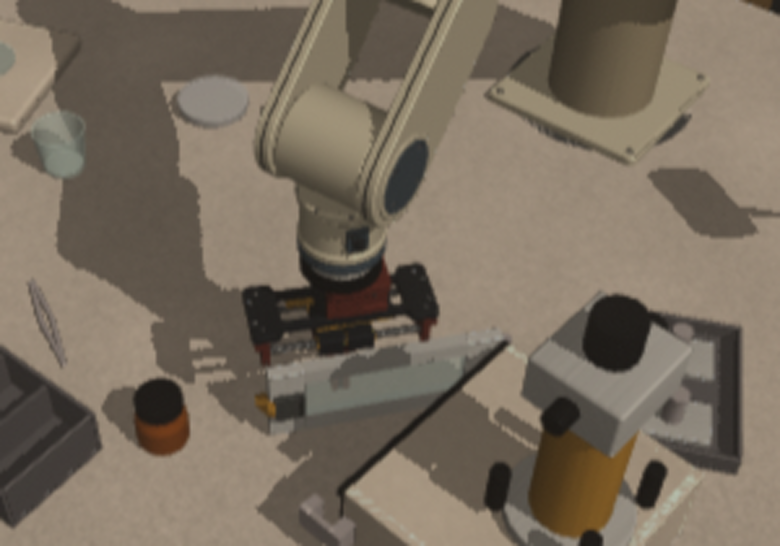

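```bash
python3 -m crank '[[[0,1.43,0.16],[-5,0,0],0],[[0,1.43,0.16],[-5,0,0],0],[[0,1.43,0.16],[-5,0,0],0],[[0,1.43,0.16],[-5,0,0],0],[[0,1.43,0.16],[-5,0,0],0]]'; python3 door.py; python3 -m crank '[[[0,0.7,0.1],[-2.5,0,0],0],[[0,0.7,0.1],[-2.5,0,0],0],[[0,0,0],[0,0,0],0]]'; python3 door.py
```

```text
t: 54.62
ee_pos: [670.6, 107.0, 41.8]
orientation: [0.209, 1.562, -0.21]
ft_force: [-1.1, -0.3, 0.1]
width: 0.5
t 54.62 tool-q 0.173 r 160.8 offset 26.4 z 41.8 q6 0.41
t: 55.0
ee_pos: [676.6, 120.4, 42.2]
orientation: [0.142, 1.567, -0.142]
ft_force: [-0.9, -0.9, -0.7]
width: 0.2
t 55.0 tool-q 0.087 r 161.4 offset 25.9 z 42.2 q6 0.34
```

```bash
for i in 1; do python3 -m crank '[[[0,0.5,0.05],[-1.5,0,0],0],[[0,0.5,0.05],[-1.5,0,0],0]]'; python3 door.py;  python3 -m crank '[[[0,0.4,0.05],[-1.5,0,0],0],[[0,0.3,0],[0,0,0],0],[[0,0,0],[0,0,0],0]]'; python3 door.py; done
```

```text
t: 55.25
ee_pos: [679.1, 128.8, 42.2]
orientation: [0.1, 1.569, -0.102]
ft_force: [-1.3, -5.9, -0.4]
width: 0.2
t 55.25 tool-q 0.035 r 161.3 offset 25.7 z 42.2 q6 0.3
t: 55.62
ee_pos: [680.5, 134.5, 42.3]
orientation: [0.078, 1.57, -0.083]
ft_force: [-0.7, -12.0, 1.8]
width: 0.3
t 55.62 tool-q 0.009 r 161.4 offset 24.0 z 42.3 q6 0.28
```

```bash
python3 -m crank '[[[0,0.2,0],[0,0,0],0],[[0,0,0],[0,0,0],0]]'; python3 -m crank '[[[0,0.2,0],[0,0,0],0],[[0,0,0],[0,0,0],0]]'; python3 door.py; python3 look.py z; python3 - <<'E'
from models import *
import pickle
t,s=pickle.load(open("last.pkl","rb"))
overlay(s,[],"pics/z_s2.png",(230,240,330,320),7); overlay(t,[],"pics/z_t2.png",(165,110,265,230),6)
E
```

```text
t: 55.88
ee_pos: [680.5, 134.5, 42.3]
orientation: [0.077, 1.571, -0.085]
ft_force: [-2.3, -19.7, 2.6]
width: 0.4
t: 56.12
ee_pos: [680.4, 134.5, 42.3]
orientation: [0.075, 1.572, -0.087]
ft_force: [-3.1, -28.4, 4.5]
width: 0.1
t 56.12 tool-q 0.009 r 161.3 offset 24.0 z 42.3 q6 0.29
```

View pics/z_s2.png

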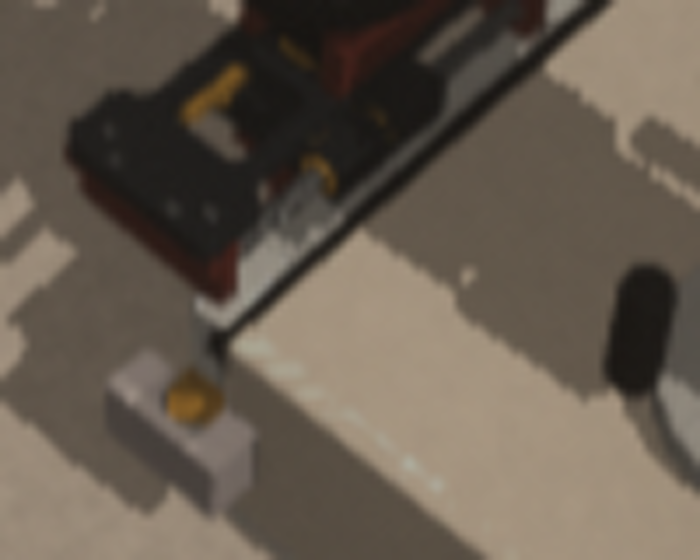

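View pics/z_t2.png

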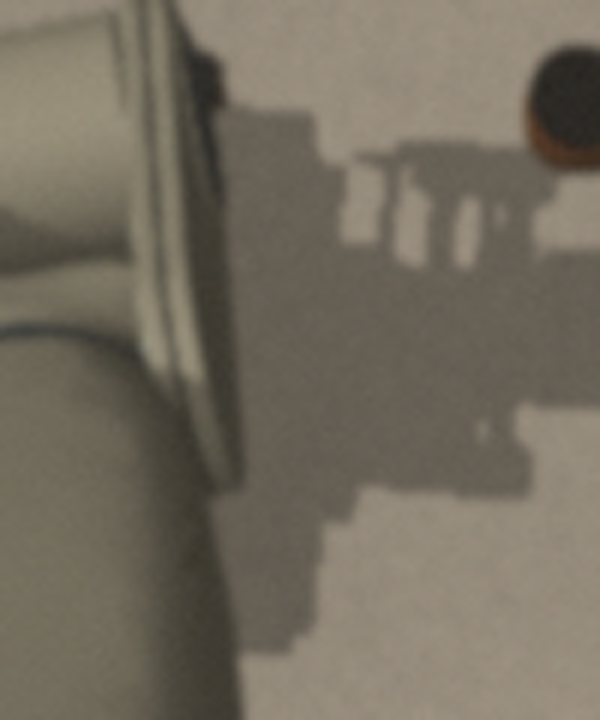

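```bash
python3 -m crank '[[[0,-0.5,0],[0,0,0],0],[[0,-1,0],[0,0,0],0],[[0,-3,0],[0,0,0],0],[[0,-5,0],[0,0,0],0],[[0,-5,0],[0,0,0],0]]'; python3 -m crank '[[[-3,-2,0],[0,0,0],0],[[-5,0,-4],[0,0,0],0],[[-5,0,-5],[0,0,0],0],[[0,0,-5],[0,0,0],0],[[0,0,-5],[0,0,0],0]]'; python3 -m crank '[[[0,-5,-4],[0,0,0],0],[[0,-5,0],[0,0,0],0],[[0,0,0],[0,0,0],0]]';python3 look.py aa; python3 - <<'E'
from models import *
import pickle
t,s=pickle.load(open("last.pkl","rb"))
overlay(s,[],"pics/aa_s2.png",(230,230,330,310),7); overlay(t,[],"pics/aa_t2.png",(80,110,260,240),4)
E
```

```text
t: 56.85
ee_pos: [666.7, -3.9, 42.6]
orientation: [0.08, 1.568, -0.079]
ft_force: [-0.4, -0.9, -0.1]
width: 0.7
t: 57.48
ee_pos: [481.3, -4.1, 166.3]
orientation: [0.081, 1.567, -0.08]
ft_force: [-0.5, 0.4, -0.1]
width: 0.2
t: 57.85
ee_pos: [433.3, -100.8, 166.0]
orientation: [0.083, 1.567, -0.083]
ft_force: [-0.3, 0.0, -0.2]
width: 0.1
```

View pics/aa_s2.png

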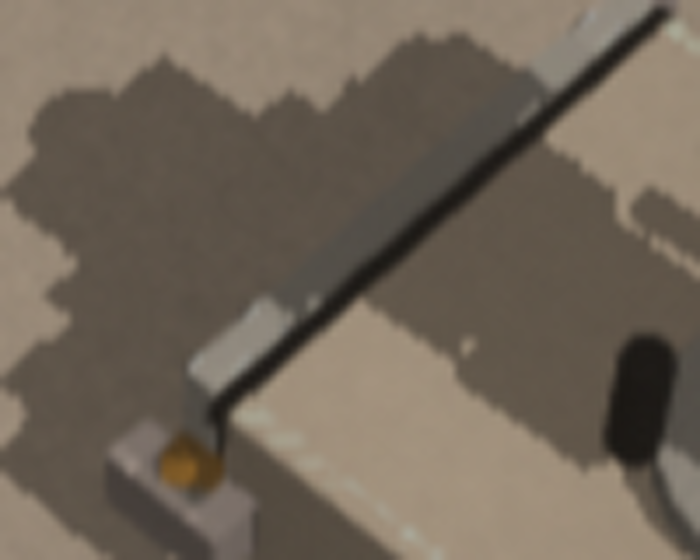

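View pics/aa_t.png

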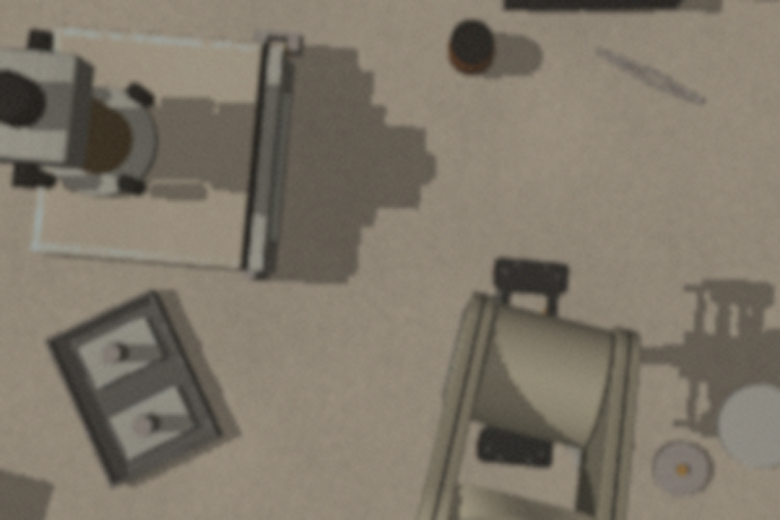

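View pics/aa_s.png

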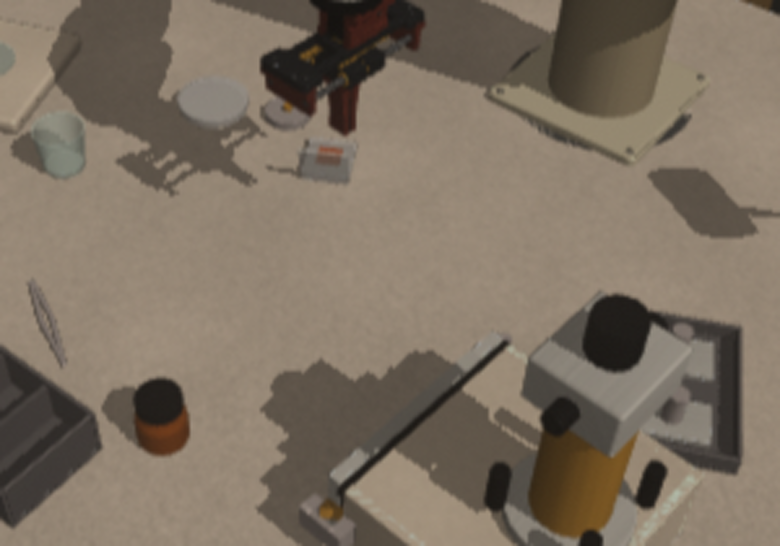

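```bash
python3 -m crank '[[[0,0,0],[0,0,0],0],[[0,0,0],[0,0,0],0],[[0,0,0],[0,0,0],0],[[0,0,0],[0,0,0],0]]'; python3 - <<'E'
from models import *
from workcell import *
import pickle
t,s=pickle.load(open("last.pkl","rb")); s2=get_image("side");t2=get_image("top")
a=s["pixels"][250:320,230:310].astype(int);b=s2["pixels"][250:320,230:310].astype(int)
print("max change near door",abs(a-b).mean(2).max())
close_job()
E
```

```text
t: 58.45
ee_pos: [433.3, -98.5, 165.3]
orientation: [0.08, 1.57, -0.08]
ft_force: [0.5, -1.1, -0.8]
width: 0.6
max change near door 2.0
the job is handed in; nothing more can be done
```

I finished the task and handed the job in at about 58.5 s of the 210 s allowed; no verdict came back. Both dummy plates are in the grey tray, and the four carriers are each in a stage pocket of their own. I then pushed the stage fully home and, last, the door shut.

**Carriers:** my last dot measurements, from both cameras, put all four flat on the pocket floors and square. Three were within about 1 mm of centre.
- **Shifted carrier:** the one in the front pocket away from the door hinge moved about 3 mm while I was fetching the last one. That left it about 3.5 mm off centre, against the pocket wall but still seated; the limit is 6 mm. I left it there.
- **Slipped grip:** the first carrier slid about 10 mm in the fingers when I lifted it before they had fully closed. It was still lowered into place correctly.
- **Not seen at the end:** once the stage was home I could no longer see the carriers, so their final state is inferred from those checks.

**Dummies:** both lie in the tray in the last pictures. One touched down at about 41 N measured at the wrist, harder than I intended but well under the 120 N wrist limit.

**Stage and door:** both were pushed until they met their stops, at about 24 N for the stage and 28 N for the door. The door then stayed shut against its spring after I backed off. The bolt looked to be behind the strike, and two pictures about 0.5 s apart showed no movement.

**Beaker, jar and dish:** they looked unmoved in every picture where they were in view, but I didn't measure them. The arm was clear of everything when I handed in.

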